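Set up the box coder and load its lane

TASK

Set the box coder up for the next batch: swing the stop's clamp lever fully open, slide the stop until its pointer is on the brass marker clip, and clamp it fully again. Roll the three thumbwheels so that 4 7 2 stands on top, left to right as seen from the robot, and only once the stop is clamped lay every gift box flat on the lane floor between the end wall and the stop, round flap up, square, each with its long side across the lane. When all that is done press the start button fully in and let it go; leave the tape roll and the cup alone, and if a box gets knocked out of place put it back.

Things in the scene. Friction and masses are not known exactly. Their poses are not given: they have to be found in the camera images.
- feeder: Fixed aluminium box lane along its own y; origin on the table, mid-lane. Floor at z 6 mm; side walls with inner faces at x -36 and +36 mm, 6 mm thick, tops at z 14 mm. End wall 40 mm tall, inner face at y = -130 mm; lane runs open to y = 260 mm under the stop. A dark scale strip (x 42 to 62 mm, top at z 10 mm) on the +x side has white ticks 10 mm apart.
- stop (a joint): Sliding stop: black carriage (84 mm across the lane, 80 mm along it, top at z 34 mm) with a steel plate (64 mm wide, up to z 45 mm) as its face towards the end wall. Value in m, 0 to 0.12, growing away from the end wall; the face is at feeder y = 0.06 + value. Slides with about 5 N unclamped; clamped it takes roughly twice that and is not to be forced.
- stop_face (a point): Middle of the stop plate's face towards the end wall, at lane-floor height; axes as the feeder's.
- stop_grip (a point): Top centre of the stop's black grip fin, an upright block 30 mm (x) by 14 mm (y), 41 mm tall, its top at feeder z 75 mm; it is 20 mm behind the stop face and 25 mm to the -x side of mid-lane.
- stop_pointer (a point): Tip of the stop's white pointer over the scale strip, 20 mm (+y) behind the stop face; axes as the feeder's.
- mark_line (a point): Top of the dark 2 mm ridge across a brass marker clip (22 x 12 x 6 mm) fixed on the feeder's scale strip; axes as the feeder's. The stop is on its mark when its pointer has the same feeder y.
- clamp (a joint): Clamp lever on top of the stop carriage, turning about a vertical axis, value in rad: 0 = clamped (lever across the lane, pointing to feeder +x), 1.3 = fully open (swung towards feeder +y, anticlockwise seen from above). About 0.12 N m turns it, a little more near 0 where its cam bites the lane wall; it stays where it is left. A hand that pinches the knob must turn with it.
- clamp_pivot (a point): Point on the clamp lever's vertical axis at the carriage top: 45 mm (+y) behind the stop face, 25 mm to the +x side of mid-lane.
- clamp_knob (a point): Top centre of the lever's upright black knob: a cylinder 14 mm across, 36 mm tall, its top at feeder z 78 mm, 55 mm from the pivot axis.
- coder: White coder housing, 96 (x) x 220 (y) x 55 mm, fixed to the table; origin on the table 10 mm towards +y from the middle of its underside. Its top carries three thumbwheels in a row along y, short dark index lines beside them at x = 0, and the start button at its -y end.
- wheel1 (a joint): First thumbwheel (the left one seen from the robot, at coder y = 70 mm), rad: digit d is on top, level with the index lines, at d x 0.6283 (36 degrees a digit). Range -0.35 to 6.0: it stops before 0 and after 9. Grows when the wheel's top is rolled to the coder's +x (away from the robot). No click stops; friction of 0.04 N m holds it where it is left.
- wheel2 (a joint): Second thumbwheel (the middle one seen from the robot, at coder y = 20 mm), rad: digit d is on top, level with the index lines, at d x 0.6283 (36 degrees a digit). Range -0.35 to 6.0: it stops before 0 and after 9. Grows when the wheel's top is rolled to the coder's +x (away from the robot). No click stops; friction of 0.04 N m holds it where it is left.
- wheel3 (a joint): Third thumbwheel (the right one seen from the robot, at coder y = -30 mm), rad: digit d is on top, level with the index lines, at d x 0.6283 (36 degrees a digit). Range -0.35 to 6.0: it stops before 0 and after 9. Grows when the wheel's top is rolled to the coder's +x (away from the robot). No click stops; friction of 0.04 N m holds it where it is left.
- wheel1_axis (a point): Centre of thumbwheel 1 on its axle (along the coder's y), 52 mm above the table; axes as the coder's. White drum, 60 mm across, 20 mm wide, black digits 0 to 9; five grey ribs (4 mm thick, 20 mm wide, out to radius 42 mm) between digits 0|1, 2|3, 4|5, 6|7, 8|9. With an even digit on top a rib stands 18 degrees from vertical to the -x side, with an odd digit to the +x side.
- wheel2_axis (a point): Centre of thumbwheel 2 on its axle (along the coder's y), 52 mm above the table; axes as the coder's. White drum, 60 mm across, 20 mm wide, black digits 0 to 9; five grey ribs (4 mm thick, 20 mm wide, out to radius 42 mm) between digits 0|1, 2|3, 4|5, 6|7, 8|9. With an even digit on top a rib stands 18 degrees from vertical to the -x side, with an odd digit to the +x side.
- wheel3_axis (a point): Centre of thumbwheel 3 on its axle (along the coder's y), 52 mm above the table; axes as the coder's. White drum, 60 mm across, 20 mm wide, black digits 0 to 9; five grey ribs (4 mm thick, 20 mm wide, out to radius 42 mm) between digits 0|1, 2|3, 4|5, 6|7, 8|9. With an even digit on top a rib stands 18 degrees from vertical to the -x side, with an odd digit to the +x side.
- start (a joint): Grey round start button, 26 mm across, on the coder's top at its -y end; value in m pressed in, 0 to 0.006. Springs back; fully in takes 5 N.
- start_top (a point): Centre of the start button's top, 73 mm above the table.
- box1: Kraft cardboard gift box with a round flap on top, 56 (x) x 44 (y) x 40 mm (z), 60 to 130 g, rigid; origin at the centre of its underside. May be absent.
- box2: Kraft cardboard gift box with a round flap on top, 56 (x) x 44 (y) x 40 mm (z), 60 to 130 g, rigid; origin at the centre of its underside. May be absent.
- box3: Kraft cardboard gift box with a round flap on top, 56 (x) x 44 (y) x 40 mm (z), 60 to 130 g, rigid; origin at the centre of its underside. May be absent.
- box4: Kraft cardboard gift box with a round flap on top, 56 (x) x 44 (y) x 40 mm (z), 60 to 130 g, rigid; origin at the centre of its underside. May be absent.
- tape: Roll of brown packing tape lying flat, 100 mm across, 48 mm tall. Bystander; origin at the centre of its underside.
- cup: White cup, 76 mm across, 100 mm tall. Bystander; origin at the centre of its underside.
Not all that is in view belongs to the job. Leave any green look-alike of the box4 alone.

How it is judged:
By the outcome, as a careful person would: the job done as asked, in the order asked, and still so for the second after the job is handed in, with the robot touching nothing.
Of box1, box2, box3, box4 only 2 to 4 are there at a start; the rules pass over those that are not, and their reading is None.
At some moment in a run one of box1, box2, box3, box4 may be knocked a few centimetres aside while the robot is not near it.
Once in a run the grip may slacken for a moment while it holds something.
It also fails if it takes over 210 s, if anything falls off the work surface, if the arm or the gripper's body presses on something with over 40 N, if the wrist force passes 120 N, or if a joint passes its speed limit or range.

ROBOT

A 6-joint arm with a two-finger parallel gripper is mounted at the origin on the work surface. World frame = base frame: x ahead of the robot, y to its left, z up, the work surface at z = 0. Lengths are in m, angles in rad, forces in N, time in s.
With the tool pointing down it reaches from about 0.35 to 0.85 m from the base axis. Payload 8.1 kg.
Tool frame: the origin (TCP) lies on the centre line of the jaws, within the pads' length; the fingertips stand 17 mm ahead of it and the grasp point (between the pads) lies 2 mm behind it; z points along the fingers, y is the line along which they close (so a half turn about z gives the same grasp; the last joint's range is limited). The gripper opens to 93 mm and grips with 3 to 60 N. Pads are 15 mm wide; open, the fingers measure 128 mm over their backs; the gripper's body (75 mm by 188 mm) begins 65 mm behind the grasp point.
Start: joints at [-0.085, 0.13, 1.488, -0, 1.523, -0.085], TCP at [0.6, 0, 0.236] pointing down, gripper open.
Joint ranges: [-2.96, 2.96], [-0.89, 2.26], [0.02, 2.5], [-1.34, 4.48], [0, 2.73], [-2.66, 2.66]. Speed limits (rad/s): [2.39, 2.39, 2.79, 3.14, 3.14, 3.14].

INTERFACE

Orientations are given as a rotation vector (axis times angle).
In Python, from plant import status, eyes, robot gives the robot as it stands. The module is installed in compiled form; this text tells all that it offers.
- The arm moves only by the tool servo_tool, never from a script. Its argument "plan" is text: rows parted by semicolons, each of 4 numbers parted by spaces: the shift along the tool's x, y, z in m, then the turn about the tool's z in degrees. A call has 1 to 12 rows; each row is the pose to reach, as a shift and turn from the pose commanded when the call began, along the tool's axes at that moment; what a row does not reach only later rows make up. A row lasts 1/12 s, in which the tool goes at most 41.7 mm and 7.16 degrees, less where a joint would pass 70% of its speed; a pose out of reach is approached as far as the arm can. A call with a gripper value outside its range is refused whole. "grip" is the closure, from -1 (fully open) to 1 (shut), set as the call begins (left out, the last holds). The fingers move at their own pace and stop on an object; "grip_force" is the grip in N (left out, the last holds). Time passes only in rows, so rows that repeat a pose let the fingers close. It gives the time, the measured TCP pose, the force, the opening and the grip force at its end, in the units of the state.
- status.read_state(): the state, without advancing time (a new reading comes with each control period).
- eyes.read_camera(name): name is "scene" or "side" or "wrist"; returns a dict with "image" (420x560x3 uint8, blue, green, red), "fovy" (degrees; the focal length in pixels is half the picture's height over the tangent of half this angle, whatever the lens; pixels are square), "cx", "cy" (the principal point, pixels), "world_from_camera" (4x4, takes a point from camera to world coordinates); the wrist camera has in their place "hand_eye" (4x4, takes a point from camera to tool coordinates, whose origin is the TCP and whose axes are the flange's). Camera axes: x right, y down, z forward; pixel columns grow to the right and rows downward; lengths in m; the calibration is good to about 2 mm. A picture is of the moment at which its call begins: read the wrist's pose just before it. There is no depth.
- robot.close_job(): hands the job in; it is judged then, once.
The state is a dict: "t": time; "q": joint angles; "dq": joint speeds; "joint_torque": joint torques, N m; "tool_pos": TCP position; "orientation": TCP orientation; "force": force on the tool from outside, world axes, zero at the start; "wrist_torque": the same for the moment, N m; "opening": finger opening in m; "gripper_force": force on a finger pad.
Only numpy, scipy, OpenCV 4.12 (cv2) and the standard library are available. Lean on these libraries where they do the work, as an engineer would, in place of code of your own. Each camera call takes 0.05 s, during which the arm holds its last target. There are 200 camera calls.

## Working session

There is one attempt and no reset: what is moved stays moved. The work goes in short steps, Python scripts to look and compute and a tool call to move; the robot and the scene stay as the last step left them, time stands still between calls to the robot, and variables do not carry over. Pictures are saved under pics/ and viewed, at most 14 in all, crops included, and the job is handed in when it is done.

Besides the shell and the picture viewer there is one more tool, called by a JSON object that holds its "op" and its "data", one argument or row to a line. servo_tool: Moves the arm, as the interface text tells. Its arguments: {"type":"object","properties":{"plan":{"type":"string"},"grip":{"type":"number"},"grip_force":{"type":"number"}},"required":["plan"]}

```bash
mkdir -p pics; cat > h.py <<'E'
import numpy as np, cv2
from scipy.spatial.transform import Rotation as R
from plant import status, eyes, robot
def cam(name, save=None):
    s=status.read_state(); c=eyes.read_camera(name)
    if name=='wrist':
        T=np.eye(4);T[:3,:3]=R.from_rotvec(s['orientation']).as_matrix();T[:3,3]=s['tool_pos']
        W=T@np.array(c['hand_eye'])
    else: W=np.array(c['world_from_camera'])
    f=c['image'].shape[0]/2/np.tan(np.radians(c['fovy'])/2)
    if save:
        cv2.imwrite(f'pics/{save}.png',c['image']); np.savez(f'pics/{save}.npz',W=W,f=f,cx=c['cx'],cy=c['cy'])
    return c['image']
def p2w(save,u,v,z):
    d=np.load(f'pics/{save}.npz');W=d['W'];r=W[:3,:3]@np.array([(u-d['cx'])/d['f'],(v-d['cy'])/d['f'],1])
    return W[:3,3]+r*(z-W[2,3])/r[2]
def w2p(save,p):
    d=np.load(f'pics/{save}.npz');W=d['W'];q=W[:3,:3].T@(np.array(p)-W[:3,3])
    return np.array([d['cx']+d['f']*q[0]/q[2],d['cy']+d['f']*q[1]/q[2]])
def crop(save,u0,v0,u1,v1,k,out):
    im=cv2.imread(f'pics/{save}.png')[v0:v1,u0:u1]
    cv2.imwrite(f'pics/{out}.png',cv2.resize(im,None,fx=k,fy=k,interpolation=cv2.INTER_CUBIC))
E
python3 - <<'E'
from h import *
for n in('scene','side','wrist'):
    cam(n,n+'0'); d=np.load(f'pics/{n}0.npz'); print(n,d['W'].round(3).tolist(),d['f'],d['cx'],d['cy'])
a=[cv2.imread(f'pics/{n}0.png') for n in('scene','side')]
s=status.read_state();print(s['tool_pos'],s['orientation'],s['opening'],R.from_rotvec(s['orientation']).as_matrix().round(3))
E
```

```text
scene [[-0.109, 0.644, -0.758, 1.37], [0.994, 0.079, -0.077, 0.052], [0.01, -0.761, -0.648, 0.813], [0.0, 0.0, 0.0, 1.0]] 379.76171275310384 280.5416443980813 210.11307117354943
side [[0.885, -0.342, 0.317, 0.212], [-0.466, -0.641, 0.611, -0.635], [-0.006, -0.688, -0.726, 0.785], [0.0, 0.0, 0.0, 1.0]] 408.443244926676 283.27081023186213 206.35190983993294
wrist [[1.0, 0.001, -0.001, 0.601], [0.0, -0.962, -0.274, 0.075], [-0.002, 0.274, -0.962, 0.384], [0.0, 0.0, 0.0, 1.0]] 346.45885811298143 271.54666591363423 208.25517002158128
[5.99604550e-01 5.86204025e-05 2.34833959e-01] [-2.22069284e+00 -2.22067428e+00  1.40126146e-03] 0.09318916469962296 [[ 0.     1.    -0.001]
 [ 1.    -0.     0.   ]
 [ 0.    -0.001 -1.   ]]
```

View pics/scene0.png

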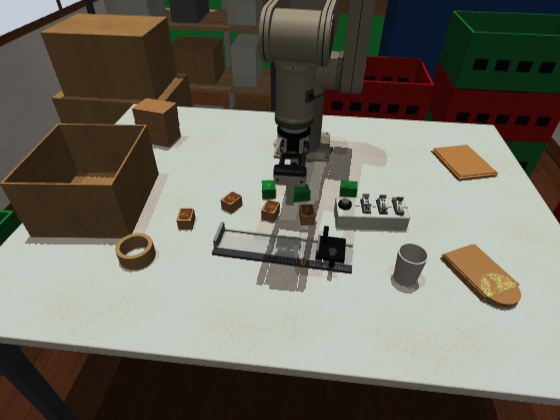

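View pics/side0.png

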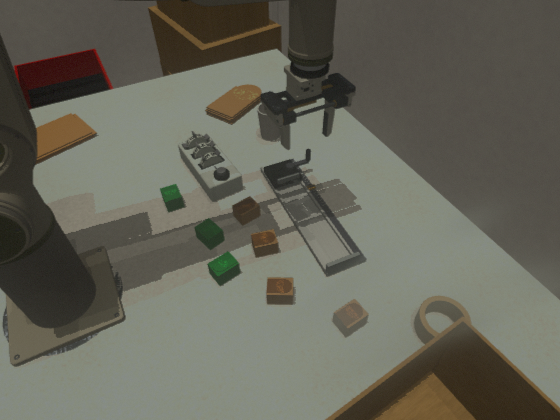

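Scene view: kraft boxes at (186,217), (232,201), (271,210) and (307,213), with green look-alikes at (268,188), (301,194) and (349,188). The stop is at (330,248), the coder at (372,212), the tape at (135,250) and the cup at (410,263). Taking a closer crop to check these.

```bash
python3 - <<'E'
from h import *
a=cv2.imread('pics/scene0.png')[172:282,165:425];b=cv2.imread('pics/wrist0.png')
a=cv2.resize(a,(800,338),interpolation=cv2.INTER_CUBIC)
cv2.imwrite('pics/c0.png',a)
E
```

```text
(no output)
```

View pics/c0.png

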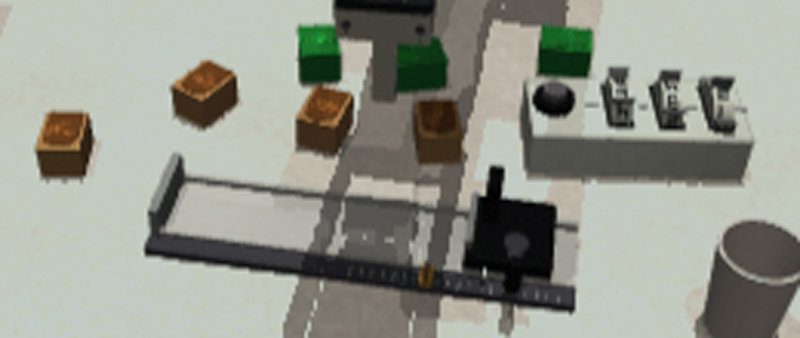

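View pics/wrist0.png

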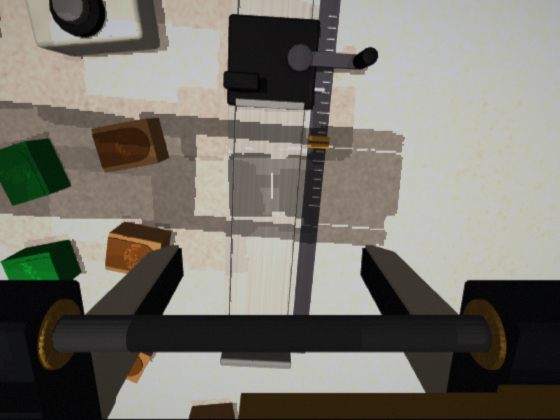

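```bash
python3 - <<'E'
from h import *
P=lambda n,u,v,z:print(n,p2w('wrist0',u,v,z).round(4))
P('plate top L',232,103,.045);P('plate top R',310,109,.045)
P('fin top',242,82,.075);P('knob top',369,55,.078);P('pivot',300,58,.045);P('ptr',322,90,.014);P('clip',318,141,.016)
P('stripR a',338,0,.01);P('stripR b',310,310,.01);P('wallL a',238,0,.014);P('wallL b',231,310,.014)
P('endwall topL',222,355,.04);P('endwall topR',290,362,.04)
S=lambda n,u,v,z:print(n,p2w('scene0',u,v,z).round(4))
k=260/800
S('btn',165+555*k,172+95*k,.073)
for i,(u,v) in enumerate([(66,128),(205,75),(326,103),(438,117)]):S('box',165+u*k,172+v*k,.04)
for n,(u,v) in dict(w1=(718,85),w2=(668,85),w3=(620,80),cFL=(527,182),cFR=(745,187)).items():S(n,165+u*k,172+v*k,.09 if n[0]=='w' else 0)
S('cup',408,283,0);S('tape',135,262,0)
E
```

```text
plate top L [0.5635 0.0813 0.045 ]
plate top R [0.6368 0.0759 0.045 ]
fin top [0.5758 0.0977 0.075 ]
knob top [0.6801 0.1182 0.078 ]
pivot [0.6264 0.1203 0.045 ]
ptr [0.6516 0.0944 0.014 ]
clip [0.6492 0.0437 0.016 ]
stripR a [0.6642 0.1764 0.01  ]
stripR b [ 0.6477 -0.1608  0.01  ]
wallL a [0.5687 0.1753 0.014 ]
wallL b [ 0.5515 -0.1584  0.014 ]
endwall topL [ 0.5425 -0.202   0.04  ]
endwall topR [ 0.6225 -0.2116  0.04  ]
btn [0.4462 0.1594 0.073 ]
box [ 0.518  -0.3266  0.04  ]
box [ 0.4166 -0.2058  0.04  ]
box [ 0.4471 -0.072   0.04  ]
box [0.4555 0.0445 0.04  ]
w1 [0.4319 0.3182 0.09  ]
w2 [0.4379 0.2688 0.09  ]
w3 [0.4357 0.2219 0.09  ]
cFL [ 0.4986  0.1391 -0.    ]
cFR [0.4795 0.3578 0.    ]
cup [0.6801 0.3319 0.    ]
tape [ 0.6946 -0.4283  0.    ]
```

The close crop confirms four kraft boxes with flaps up, and three green ones to leave alone. The wrist view shows the lever clamped (knob at (369,55)), the pointer at (322,90) and the brass clip at (318,141). The stop needs to go about 51 mm towards the end wall. I'll move to see the stop and wheels together.

{"op": "servo_tool", "data": {
  "plan": "0.04 -0.012 0 0; 0.08 -0.025 0 0; 0.12 -0.037 0 0; 0.15 -0.05 0 0; 0.17 -0.05 0 0; 0.17 -0.05 0 0; 0.17 -0.05 0 0",
  "grip": 1
}}

```text
t: 0.73
tool_pos: [0.5496, 0.1709, 0.2353]
orientation: [-2.219, -2.224, 0.001]
force: [0.7, -0.2, -0.3]
opening: 0.0507
gripper_force: 0.0
```

```bash
python3 - <<'E'
from h import *
im=cam('wrist','w1')
cv2.imwrite('pics/w1b.png',cv2.resize(im,(800,600),interpolation=cv2.INTER_CUBIC))
E
```

```text
(no output)
```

View pics/w1b.png

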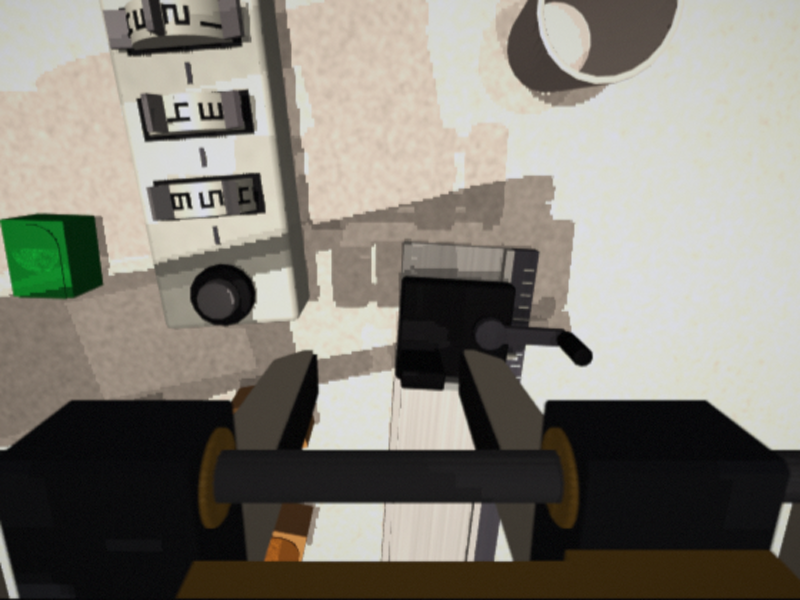

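```bash
cat >> h.py <<'E'
def coder_fit(save,pts,z=.055):
    P=np.array([p2w(save,u,v,z)[:2] for u,v in pts]); d=P[0]-P[-1]; ang=np.arctan2(-d[0],d[1])
    return P,ang
E
python3 - <<'E'
from h import *
k=.7
P,a=coder_fit('w1',[(188*k,72*k),(203*k,157*k),(217*k,234*k)])
print(P.round(4),np.degrees(a))
b=p2w('w1',224*k,295*k,.073);print('btn',b.round(4))
for u,v in [(272,60),(300,310)]: print('edge',p2w('w1',u*k,v*k,.055).round(4))
for u,v in [(112,60),(168,325)]: print('edgeL',p2w('w1',u*k,v*k,.055).round(4))
for n,u,v,z in [('knob',574,345,.075),('knobbase',578,352,.05),('hub',490,333,.045),('carr TL',402,278,.034),('carr TR',514,284,.034),('carr BL',398,378,.034),('clip?',0,0,0)]: print(n,p2w('w1',u*k,v*k,z).round(4))
ex=np.array([np.cos(a),np.sin(a),0]);ey=np.array([-np.sin(a),np.cos(a),0])
np.savez('coder.npz',b=b,ex=ex,ey=ey)
# index lines lie midway: coder y 45,-5,-50?
for n,y in [('w1',70),('w2',20),('w3',-30)]:
    o=np.r_[P[1],.0]+ey*(y+5)/1000; o[2]=.052
    print(n,o.round(4),[(f,(w2p('w1',o+.042*(np.sin(np.radians(f))*ex+np.cos(np.radians(f))*np.array([0,0,1])))/k).round(0).tolist()) for f in range(-80,81,10)])
E
```

```text
[[0.428  0.2956]
 [0.4322 0.2455]
 [0.4366 0.196 ]] 4.947021006761878
btn [0.4437 0.1587 0.073 ]
edge [0.4799 0.3025 0.055 ]
edge [0.4896 0.1429 0.055 ]
edgeL [0.3824 0.3022 0.055 ]
edgeL [0.3962 0.1316 0.055 ]
knob [0.6756 0.1252 0.075 ]
knobbase [0.6891 0.11   0.05  ]
hub [0.6255 0.1226 0.045 ]
carr TL [0.5612 0.161  0.034 ]
carr TR [0.6432 0.1567 0.034 ]
carr BL [0.559  0.0815 0.034 ]
clip? [0.2826 0.3493 0.    ]
w1 [0.4257 0.3202 0.052 ] [(-80, [108.0, 32.0]), (-70, [105.0, 29.0]), (-60, [104.0, 25.0]), (-50, [105.0, 22.0]), (-40, [109.0, 19.0]), (-30, [116.0, 15.0]), (-20, [125.0, 13.0]), (-10, [137.0, 10.0]), (0, [150.0, 9.0]), (10, [164.0, 8.0]), (20, [179.0, 8.0]), (30, [193.0, 8.0]), (40, [207.0, 9.0]), (50, [220.0, 11.0]), (60, [231.0, 13.0]), (70, [239.0, 16.0]), (80, [246.0, 19.0])]
w2 [0.43   0.2704 0.052 ] [(-80, [127.0, 121.0]), (-70, [124.0, 120.0]), (-60, [124.0, 119.0]), (-50, [126.0, 117.0]), (-40, [130.0, 116.0]), (-30, [137.0, 114.0]), (-20, [146.0, 113.0]), (-10, [157.0, 111.0]), (0, [169.0, 110.0]), (10, [183.0, 109.0]), (20, [197.0, 108.0]), (30, [210.0, 108.0]), (40, [223.0, 107.0]), (50, [235.0, 108.0]), (60, [245.0, 108.0]), (70, [253.0, 108.0]), (80, [259.0, 109.0])]
w3 [0.4343 0.2206 0.052 ] [(-80, [145.0, 202.0]), (-70, [142.0, 203.0]), (-60, [142.0, 204.0]), (-50, [144.0, 204.0]), (-40, [149.0, 204.0]), (-30, [155.0, 204.0]), (-20, [164.0, 204.0]), (-10, [175.0, 203.0]), (0, [187.0, 202.0]), (10, [200.0, 201.0]), (20, [213.0, 199.0]), (30, [226.0, 198.0]), (40, [238.0, 197.0]), (50, [249.0, 195.0]), (60, [258.0, 194.0]), (70, [266.0, 193.0]), (80, [271.0, 192.0])]
```

Digits read along the index line (approximately): wheel1 ≈2.5, wheel2 ≈4, wheel3 ≈6. The clamp knob is at about (0.681, 0.120). I'll open the lever first by pushing the knob with closed fingers.

{"op": "servo_tool", "data": {
  "plan": "-0.02 0.036 0 0; -0.04 0.07 0 1; -0.06 0.105 0 2; -0.078 0.131 0.01 3; -0.078 0.131 0.05 3; -0.078 0.131 0.09 3; -0.078 0.131 0.13 3; -0.078 0.131 0.16 3; -0.078 0.131 0.170 3; -0.078 0.131 0.170 3; -0.078 0.131 0.170 3",
  "grip": 1
}}

```text
t: 1.7
tool_pos: [0.6815, 0.091, 0.0666]
orientation: [2.28, 2.161, 0.0]
force: [0.3, -0.4, 1.5]
opening: 0.0009
gripper_force: 0.0
```

```bash
cat > arc.py <<'E'
import sys; from h import *
# plan path: tool-frame shifts for pushing knob from th0..th1 with contact offset off (sign: side), given pivot, feeder yaw
def arc(piv,yaw,ths,off,turn0,R0=.055):
    s=status.read_state();p=np.array(s['tool_pos']);M=R.from_rotvec(s['orientation']).as_matrix()
    ex=np.array([np.cos(yaw),np.sin(yaw)]);ey=np.array([-ex[1],ex[0]]);rows=[]
    for th in ths:
        t=np.radians(th);r=ex*np.cos(t)+ey*np.sin(t);tt=-ex*np.sin(t)+ey*np.cos(t)
        w=np.array(piv)+R0*r-off*tt
        d=M.T@np.r_[w-p[:2],0]; rows.append((d.round(4)[0],d.round(4)[1],0,round(-th+turn0,1)))
    print('; '.join('%.3f %.3f %g %g'%r for r in rows)); print(p,s['force'])
E
python3 - <<'E'
from arc import *
arc((.627,.1227),np.radians(-2.9),np.linspace(0,77,12),.0145,0)
E
```

```text
0.014 -0.001 0 0; 0.021 0.000 0 -7; 0.028 0.001 0 -14; 0.035 0.000 0 -21; 0.042 -0.001 0 -28; 0.049 -0.003 0 -35; 0.055 -0.006 0 -42; 0.061 -0.009 0 -49; 0.066 -0.013 0 -56; 0.071 -0.018 0 -63; 0.076 -0.024 0 -70; 0.079 -0.030 0 -77
[0.68153372 0.0910035  0.06656138] [ 0.25637957 -0.39209673  1.54482375]
```

{"op": "servo_tool", "data": {
  "plan": "0.01 0 0 0; 0.014 -0.001 0 0; 0.021 0 0 -7; 0.028 0.001 0 -14; 0.035 0 0 -21; 0.042 -0.001 0 -28; 0.049 -0.003 0 -35; 0.055 -0.006 0 -42; 0.061 -0.009 0 -49; 0.066 -0.013 0 -56; 0.071 -0.018 0 -63; 0.076 -0.024 0 -70"
}}

```text
t: 2.7
tool_pos: [0.6629, 0.17, 0.0688]
orientation: [0.615, 3.076, 0.002]
force: [1.7, -2.6, -0.4]
opening: 0.0004
gripper_force: 1.3
```

```bash
python3 - <<'E'
from arc import *
arc((.627,.1227),np.radians(-2.9),[73,76,78,79],.0145,70)
E
```

```text
0.003 -0.002 0 -3; 0.006 -0.001 0 -6; 0.008 -0.001 0 -8; 0.009 -0.001 0 -9
[0.66289275 0.1700198  0.06884294] [ 1.66810287 -2.58027002 -0.40992514]
```

{"op": "servo_tool", "data": {
  "plan": "0.003 -0.001 0 -3; 0.006 -0.001 0 -6; 0.009 -0.001 0 -8; 0.010 -0.001 0 -8; 0.010 -0.001 0 -8"
}}

```text
t: 3.12
tool_pos: [0.6574, 0.1725, 0.0698]
orientation: [0.408, 3.101, 0.004]
force: [21.1, -2.0, -10.4]
opening: 0.0004
gripper_force: 10.1
```

```bash
cat >> h.py <<'E'
def delta(target,yaw=None):
    """tool-frame shift to world target; turn so tool y axis has world angle yaw(deg), mod 180"""
    s=status.read_state();p=np.array(s['tool_pos']);M=R.from_rotvec(s['orientation']).as_matrix()
    d=M.T@(np.array(target)-p); a=np.degrees(np.arctan2(M[1,1],M[0,1]))
    t=None if yaw is None else -((yaw-a+90)%180-90)
    print('shift',d.round(4),'turn',t if t is None else round(t,1),'toolyaw',round(a,1),'q6',round(s['q'][5],2),'F',np.round(s['force'],1))
E
python3 - <<'E'
from h import *
delta((.5755,.1003,.2),87.1); s=status.read_state(); print(s['tool_pos'],R.from_rotvec(s['orientation']).as_matrix().round(3))
E
```

```text
shift [ 0.0587 -0.0904 -0.1314] turn -12.1 toolyaw 75.0 q6 -1.13 F [ 21.1  -2.  -10.4]
[0.65741053 0.17254023 0.06980285] [[-0.966  0.258  0.014]
 [ 0.258  0.966  0.001]
 [-0.014  0.004 -1.   ]]
```

{"op": "servo_tool", "data": {
  "plan": "-0.015 0 0 0; -0.02 0 0 0; -0.02 0 -0.04 0; -0.02 0 -0.08 0; -0.02 0 -0.12 -3; -0.01 -0.02 -0.16 -6; 0 -0.05 -0.17 -9; 0.015 -0.075 -0.17 -12; 0.017 -0.079 -0.17 -12; 0.017 -0.079 -0.17 -12; 0.017 -0.079 -0.17 -12",
  "grip": -0.4
}}

```text
t: 4.03
tool_pos: [0.6148, 0.1009, 0.2365]
orientation: [0.084, 3.139, 0.001]
force: [-0.1, 0.1, -0.2]
opening: 0.0645
gripper_force: 0.0
```

```bash
python3 - <<'E'
from h import *
im=cam('wrist','w2'); print(status.read_state()['tool_pos'],status.read_state()['opening'])
cv2.imwrite('pics/w2b.png',cv2.resize(im[0:330],(800,471),interpolation=cv2.INTER_CUBIC))
E
```

```text
[0.61490831 0.10119441 0.23597215] 0.06475669352013168
```

View pics/w2b.png

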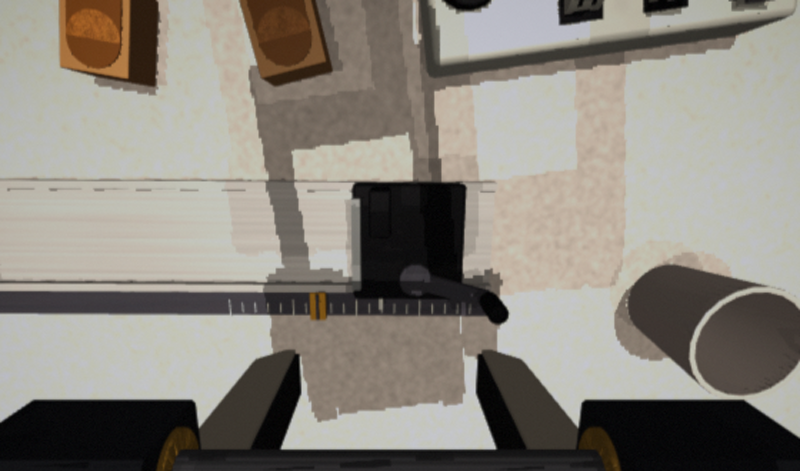

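```bash
python3 - <<'E'
from h import *
k=.7
g=lambda u,v,z:p2w('w2',u*k,v*k,z)
ey=np.array([.0506,.9987,0])
for z in(.010,.014,.018): print(z,g(381,305,z).round(4),'clip',g(317,306,.017).round(4),'d',((g(317,306,.017)-g(381,305,z))@ey).round(4))
piv=g(415,280,.045);kn=g(489,300,.078);print(piv,kn,np.degrees(np.arctan2(*(kn-piv)[[1,0]])))
print('wall ends',g(0,282,.014),g(340,284,.014),'tilt',g(0,291,.01),g(270,291,.01))
print('fin',g(380,187,.075), g(370,187,.075),g(388,187,.075),g(380,236,.075))
delta((.5755,.1003,.065),87.1)
E
```

```text
0.01 [0.6531 0.0926 0.01  ] clip [0.6492 0.043  0.017 ] d -0.0497
0.014 [0.6519 0.0927 0.014 ] clip [0.6492 0.043  0.017 ] d -0.0498
0.018 [0.6507 0.0929 0.018 ] clip [0.6492 0.043  0.017 ] d -0.0499
[0.62542676 0.11885278 0.045     ] [0.63305563 0.16480901 0.078     ] 80.57468104217313
wall ends [ 0.6177669 -0.2010618  0.014    ] [0.63327399 0.06197165 0.014     ] tilt [ 0.62580803 -0.20630093  0.01      ] [0.63703102 0.00604854 0.01      ]
fin [0.55806076 0.09836529 0.075     ] [0.55773531 0.0922324  0.075     ] [0.55832111 0.10327143 0.075     ] [0.58822956 0.09662998 0.075     ]
shift [ 0.0394 -0.0031  0.1709] turn -0.1 toolyaw 87.0 q6 -1.44 F [0.7 0.3 0.9]
```

{"op": "servo_tool", "data": {
  "plan": "0.02 -0.003 0 0; 0.041 -0.005 0.03 0; 0.041 -0.005 0.07 0; 0.041 -0.005 0.11 0; 0.041 -0.005 0.145 0; 0.041 -0.005 0.168 0; 0.041 -0.005 0.168 0; 0.041 -0.005 0.168 0"
}}

```text
t: 4.75
tool_pos: [0.5723, 0.0982, 0.066]
orientation: [-0.081, -3.136, 0.0]
force: [-0.1, 0.3, 1.1]
opening: 0.0648
gripper_force: 0.0
```

{"op": "servo_tool", "data": {
  "plan": "0 0 0 0; 0 0 0 0; 0 0 0 0; 0 0 0 0; 0 0 0 0; 0 0 0 0",
  "grip": 1,
  "grip_force": 20
}}

```text
t: 5.25
tool_pos: [0.5738, 0.0974, 0.0684]
orientation: [0.082, 3.139, 0.0]
force: [-0.2, 0.5, 0.2]
opening: 0.0299
gripper_force: 0.0
```

{"op": "servo_tool", "data": {
  "plan": "0 0 0 0; 0 0 0 0; 0 0 0 0; 0 0 0 0; 0 0 0 0; 0 0 0 0"
}}

```text
t: 5.75
tool_pos: [0.5733, 0.0974, 0.0677]
orientation: [-0.082, -3.14, -0.0]
force: [-0.3, 0.5, 1.1]
opening: 0.0136
gripper_force: 20.0
```

{"op": "servo_tool", "data": {
  "plan": "0 -0.006 0 0; 0 -0.014 0 0; 0 -0.022 0 0; 0 -0.03 0 0; 0 -0.038 0 0; 0 -0.044 0 0; 0 -0.048 0 0; 0 -0.05 0 0; 0 -0.05 0 0; 0 -0.05 0 0; 0 -0.05 0 0"
}}

```text
t: 6.67
tool_pos: [0.5704, 0.0476, 0.0677]
orientation: [-0.082, -3.14, -0.0]
force: [-4.1, 1.4, 3.7]
opening: 0.0139
gripper_force: 20.0
```

```bash
python3 - <<'E'
from h import *
im=cam('wrist','w3'); s=status.read_state();print(s['tool_pos'],s['opening'],s['force'])
cv2.imwrite('pics/w3b.png',cv2.resize(im[100:320,130:430],(800,587),interpolation=cv2.INTER_CUBIC))
E
```

```text
[0.5704159  0.04757032 0.06767768] 0.014011655285268838 [-4.44426171  1.50625146  4.9033173 ]
```

View pics/w3b.png

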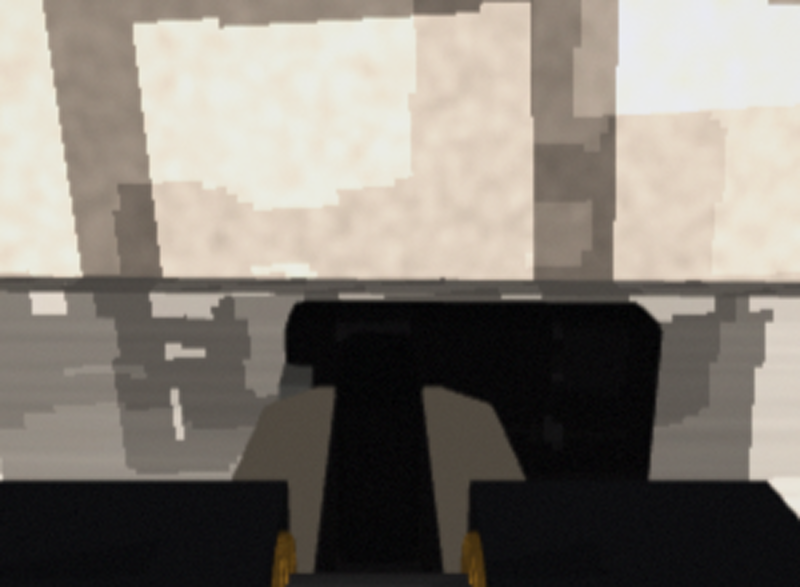

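Only the stop's back shows here; I'll release and lift to check the pointer.

{"op": "servo_tool", "data": {
  "plan": "0 0 0 0; 0 0 0 0; 0 0 0 0; 0 0 0 0; 0 0 -0.03 0; 0 0 -0.07 0; -0.02 0.01 -0.11 0; -0.04 0.02 -0.15 0; -0.04 0.03 -0.165 0; -0.04 0.03 -0.165 0; -0.04 0.03 -0.165 0; -0.04 0.03 -0.165 0",
  "grip": -0.4
}}

```text
t: 7.72
tool_pos: [0.6117, 0.0751, 0.2314]
orientation: [-0.082, -3.139, 0.001]
force: [0.7, -0.7, -0.2]
opening: 0.0652
gripper_force: 0.0
```

```bash
python3 - <<'E'
from h import *
im=cam('wrist','w4'); print(status.read_state()['tool_pos'])
u,v=w2p('w4',(.649,.043,.017)); print(u,v); u,v=int(u),int(v)
a=cv2.resize(im[v-20:v+20,u-40:u+40],(800,400),interpolation=cv2.INTER_CUBIC)
b=cv2.resize(im[v-90:v+30,u-60:u+180],(400,200))
cv2.imwrite('pics/w4b.png',np.vstack([a,np.hstack([b,b*0])]));print(u,v)
E
```

```text
[0.61114151 0.07498396 0.23052077]
245.01155496968795 217.39482883113115
245 217
```

View pics/w4b.png

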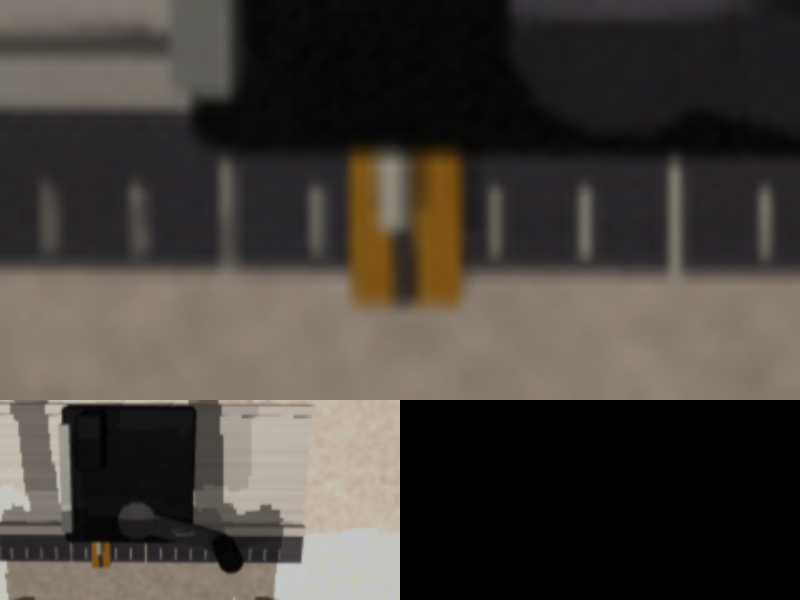

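Pointer at u≈392 and ridge at u≈403, with 90 px per 10 mm, so the stop is about 1 mm too far towards the end wall. I'll nudge it back +1 mm.

{"op": "servo_tool", "data": {
  "plan": "0.02 -0.02 0.02 0; 0.04 -0.03 0.06 0; 0.04 -0.03 0.1 0; 0.04 -0.03 0.14 0; 0.04 -0.03 0.165 0; 0.04 -0.03 0.165 0; 0.04 -0.03 0.165 0; 0.04 -0.03 0.165 0; 0.04 -0.03 0.165 0; 0.04 -0.03 0.165 0",
  "grip": 1
}}

```text
t: 8.6
tool_pos: [0.5701, 0.0482, 0.0676]
orientation: [-0.082, -3.139, -0.002]
force: [-0.8, 4.7, -3.2]
opening: 0.0141
gripper_force: 2.0
```

{"op": "servo_tool", "data": {
  "plan": "0 0 0 0; 0 0 0 0; 0 0 0 0; 0 0 0 0; 0 0.0005 0 0; 0 0.001 0 0; 0 0.001 0 0; 0 0.001 0 0; 0 0.001 0 0"
}}

```text
t: 9.35
tool_pos: [0.5718, 0.0478, 0.0692]
orientation: [0.083, 3.138, -0.001]
force: [-3.1, -0.1, 7.4]
opening: 0.0141
gripper_force: 20.0
```

{"op": "servo_tool", "data": {
  "plan": "0 0 0 0; 0 0 0 0; 0 0 0 0; 0 0 0 0; 0 0 -0.03 0; 0 0 -0.07 0; -0.02 0.01 -0.11 0; -0.04 0.02 -0.15 0; -0.04 0.03 -0.165 0; -0.04 0.03 -0.165 0; -0.04 0.03 -0.165 0; -0.04 0.03 -0.165 0",
  "grip": -0.4
}}

```text
t: 10.35
tool_pos: [0.6117, 0.0762, 0.2313]
orientation: [-0.082, -3.139, 0.001]
force: [-0.2, -0.1, -0.6]
opening: 0.0653
gripper_force: 0.0
```

```bash
cat > ptr.py <<'E'
from h import *
def ptr(save):
    im=cam('wrist',save)
    u,v=[int(round(x)) for x in w2p(save,(.649,.043,.017))]
    a=cv2.resize(im[v-20:v+20,u-40:u+40],(800,400),interpolation=cv2.INTER_CUBIC).astype(int)
    sat=(a[:,:,2]-a[:,:,0]>60); c=np.where(sat.sum(0)>40)[0]; r=np.where(sat.sum(1)>20)[0]
    print('clip cols',c.min(),c.max(),'rows',r.min(),r.max())
    sub=a[r.min():r.max(),c.min():c.max()].sum(2)
    n=len(sub)
    for lo,hi,n2 in((.15,.45,'ptr'),(.65,.95,'ridge')):
        blk=a[r.min()+int(n*lo):r.min()+int(n*hi),c.min()+5:c.max()-5]
        prof=blk[:,:,0].mean(0) if n2=='ptr' else -blk[:,:,2].mean(0)
        w=np.clip(prof-np.percentile(prof,60),0,None)**2; print(n2,c.min()+5+(w*np.arange(len(w))).sum()/w.sum())
E
python3 - <<'E'
from ptr import *
import shutil
ptr('w5')
E
```

```text
clip cols 351 460 rows 155 305
ptr 393.582786935551
ridge 405.4927960594246
```

```bash
python3 - <<'E'
import ptr, cv2
from h import *
import shutil
ptr.cam=lambda n,s: cv2.imread('pics/w4.png')
ptr.ptr('w4')
E
```

```text
clip cols 351 459 rows 156 304
ptr 391.27868297028505
ridge 405.105893816639
```

{"op": "servo_tool", "data": {
  "plan": "0.02 -0.02 0.02 0; 0.04 -0.03 0.06 0; 0.04 -0.03 0.1 0; 0.04 -0.03 0.14 0; 0.04 -0.03 0.165 0; 0.04 -0.03 0.165 0; 0.04 -0.03 0.165 0; 0.04 -0.03 0.165 0; 0.04 -0.03 0.165 0; 0.04 -0.03 0.165 0; 0.04 -0.03 0.165 0; 0.04 -0.03 0.165 0",
  "grip": 1
}}

```text
t: 11.4
tool_pos: [0.5695, 0.0492, 0.0668]
orientation: [-0.082, -3.138, -0.002]
force: [-2.3, 4.5, -11.5]
opening: 0.014
gripper_force: 20.0
```

{"op": "servo_tool", "data": {
  "plan": "0 0 0 0; 0 0 0 0; 0 0.001 0 0; 0 0.002 0 0; 0 0.002 0 0; 0 0.002 0 0; 0 0.002 0 0"
}}

```text
t: 11.98
tool_pos: [0.5695, 0.0497, 0.0668]
orientation: [-0.083, -3.138, 0.002]
force: [-3.8, -3.4, -10.5]
opening: 0.0138
gripper_force: 20.0
```

{"op": "servo_tool", "data": {
  "plan": "0 0 0 0; 0 0 0 0; 0 0 0 0; 0 0 0 0; 0 0 -0.03 0; 0 0 -0.07 0; -0.02 0.01 -0.11 0; -0.04 0.02 -0.15 0; -0.04 0.03 -0.165 0; -0.04 0.03 -0.165 0; -0.04 0.03 -0.165 0; -0.04 0.03 -0.165 0",
  "grip": -0.4
}}

```text
t: 12.98
tool_pos: [0.6121, 0.0783, 0.2321]
orientation: [-0.082, -3.14, 0.0]
force: [-0.5, 0.7, 1.1]
opening: 0.0652
gripper_force: 0.0
```

```bash
python3 - <<'E'
from ptr import *
ptr('w6')
E
```

```text
clip cols 352 460 rows 146 297
ptr 409.83409836211484
ridge 405.81784153234105
```

```bash
python3 - <<'E'
from h import *
delta((.6166,.1307,.066),71.6)
E
```

```text
shift [-0.0027  0.0529  0.165 ] turn 15.4 toolyaw 87.0 q6 -1.47 F [-0.5 -1.  -0.6]
```

{"op": "servo_tool", "data": {
  "plan": "0 0.02 0 5; 0 0.04 0 10; -0.002 0.053 0 15; -0.003 0.053 0.02 15.4; -0.003 0.053 0.04 15.4; -0.003 0.053 0.06 15.4; -0.003 0.053 0.08 15.4; -0.003 0.053 0.1 15.4; -0.003 0.053 0.12 15.4; -0.003 0.053 0.14 15.4; -0.003 0.053 0.16 15.4; -0.003 0.053 0.165 15.4",
  "grip": 1
}}

```text
t: 14.03
tool_pos: [0.6139, 0.1301, 0.0616]
orientation: [-0.502, -3.093, 0.004]
force: [0.1, -0.8, -0.9]
opening: 0.0004
gripper_force: 0.0
```

{"op": "servo_tool", "data": {
  "plan": "0 0 0 0; 0 0 0 0; 0 0 0 0"
}}

```text
t: 14.28
tool_pos: [0.6189, 0.1311, 0.069]
orientation: [0.502, 3.1, 0.001]
force: [0.5, -0.5, 1.5]
opening: 0.0002
gripper_force: 0.0
```

```bash
python3 - <<'E'
from arc import *
arc((.6243,.0701),np.radians(-2.9),np.linspace(74.5,0,13),-.0145,74.5)
E
```

```text
-0.010 -0.001 0 0; -0.016 0.000 0 6.2; -0.022 0.001 0 12.4; -0.028 0.001 0 18.6; -0.034 -0.000 0 24.8; -0.040 -0.002 0 31; -0.046 -0.004 0 37.2; -0.052 -0.006 0 43.5; -0.057 -0.009 0 49.7; -0.062 -0.013 0 55.9; -0.066 -0.018 0 62.1; -0.070 -0.022 0 68.3; -0.073 -0.028 0 74.5
[0.61891691 0.13105193 0.06895532] [ 0.46717259 -0.47460655  1.46519031]
```

{"op": "servo_tool", "data": {
  "plan": "-0.012 -0.001 0 0; -0.018 0 0 6; -0.024 0.001 0 12; -0.03 0.001 0 18.5; -0.036 0 0 25; -0.042 -0.002 0 31; -0.048 -0.004 0 37; -0.053 -0.006 0 43.5; -0.058 -0.009 0 49.7; -0.062 -0.013 0 55.9; -0.066 -0.018 0 62; -0.066 -0.018 0 62"
}}

```text
t: 15.28
tool_pos: [0.6761, 0.0934, 0.069]
orientation: [2.034, 2.393, 0.004]
force: [0.8, 3.1, -1.3]
opening: 0.0008
gripper_force: 1.4
```

{"op": "servo_tool", "data": {
  "plan": "-0.0035 -0.001 0 5; -0.0065 -0.001 0 10.5; -0.009 -0.001 0 12.5; -0.009 -0.001 0 12.5"
}}

```text
t: 15.62
tool_pos: [0.6769, 0.0864, 0.0693]
orientation: [2.275, 2.166, 0.007]
force: [2.0, 5.0, -2.5]
opening: 0.0006
gripper_force: 3.2
```

```bash
python3 - <<'E'
from arc import *
for i in range(3):
  im=cam('wrist');s=status.read_state();print(np.round(s['tool_pos'],4),np.round(s['force'],1))
arc((.6243,.0701),np.radians(-2.9),[6,3,0],-.0145,0)
delta((.6,.0,.1),-2.9)
E
```

```text
[0.6768 0.086  0.0693] [ 2.4  6.2 -2.5]
[0.6767 0.0858 0.0692] [ 1.8  6.  -2.6]
[0.6768 0.0858 0.0692] [ 2.2  5.6 -2.7]
0.002 0.002 0 -6; -0.001 0.003 0 -3; -0.004 0.003 0 0
[0.67676491 0.08579089 0.0692425 ] [ 2.16535761  5.59197137 -2.72547791]
shift [-0.0892 -0.0726 -0.0311] turn 0.2 toolyaw -2.7 q6 0.1 F [ 2.2  5.6 -2.7]
```

{"op": "servo_tool", "data": {
  "plan": "-0.0015 0 0 0; -0.0015 0 0 0"
}}

```text
t: 15.93
tool_pos: [0.6768, 0.0852, 0.0693]
orientation: [-2.272, -2.17, -0.007]
force: [2.5, 9.3, -1.8]
opening: 0.0002
gripper_force: 4.9
```

{"op": "servo_tool", "data": {
  "plan": "-0.0015 0 0 0; -0.0015 0 0 0"
}}

```text
t: 16.1
tool_pos: [0.6766, 0.0833, 0.0693]
orientation: [2.272, 2.169, 0.007]
force: [2.1, 6.5, -3.4]
opening: 0.0003
gripper_force: 3.7
```

```bash
python3 - <<'E'
from h import *
delta((.612,.077,.231),87.1)
E
```

```text
shift [-0.0089 -0.0638 -0.162 ] turn -89.7 toolyaw -2.6 q6 0.09 F [ 2.1  6.5 -3.4]
```

{"op": "servo_tool", "data": {
  "plan": "0.01 0 0 0; 0.01 0 -0.04 0; 0.01 0 -0.08 -6; 0 -0.02 -0.12 -13; 0 -0.04 -0.16 -20; -0.005 -0.06 -0.163 -27; -0.005 -0.065 -0.163 -34; -0.005 -0.065 -0.163 -41; -0.005 -0.065 -0.163 -48; -0.005 -0.065 -0.163 -55; -0.005 -0.065 -0.163 -62; -0.005 -0.065 -0.163 -69"
}}

```text
t: 17.1
tool_pos: [0.6106, 0.0797, 0.232]
orientation: [0.637, 3.074, -0.0]
force: [0.7, -0.3, 0.0]
opening: 0.0001
gripper_force: 0.0
```

{"op": "servo_tool", "data": {
  "plan": "0 0 0 -7; 0 0 0 -14; 0 0 0 -21; 0 0 0 -21; 0 0 0 -21"
}}

```text
t: 17.52
tool_pos: [0.6105, 0.0796, 0.2316]
orientation: [0.083, 3.139, -0.0]
force: [-0.3, -0.1, 0.2]
opening: 0.0004
gripper_force: 0.0
```

```bash
python3 - <<'E'
from ptr import *
delta((.612,.077,.231),87.1)
ptr('w7')
im=cv2.imread('pics/w7.png');u,v=[int(round(x)) for x in w2p('w7',(.649,.043,.017))]
a=cv2.resize(im[v-20:v+20,u-40:u+40],(800,400),interpolation=cv2.INTER_CUBIC)
b=cv2.resize(im[v-90:v+60,u-60:u+180],(320,200))
cv2.imwrite('pics/w7b.png',np.vstack([a,np.hstack([b,np.zeros((200,480,3),np.uint8)])]))
print(u,v,w2p('w7',(.6243,.0701,.045)),w2p('w7',(.6243+.055*.9987,.0701-.0028,.078)))
E
```

```text
shift [-0.0016 -0.0026  0.0006] turn -0.1 toolyaw 87.0 q6 -1.47 F [-0.3 -0.1  0.2]
clip cols 351 460 rows 150 303
ptr 404.62685864902994
ridge 405.4833950461486
241 218 [263.63915632 201.59223463] [263.26894397 266.12615537]
```

View pics/w7b.png

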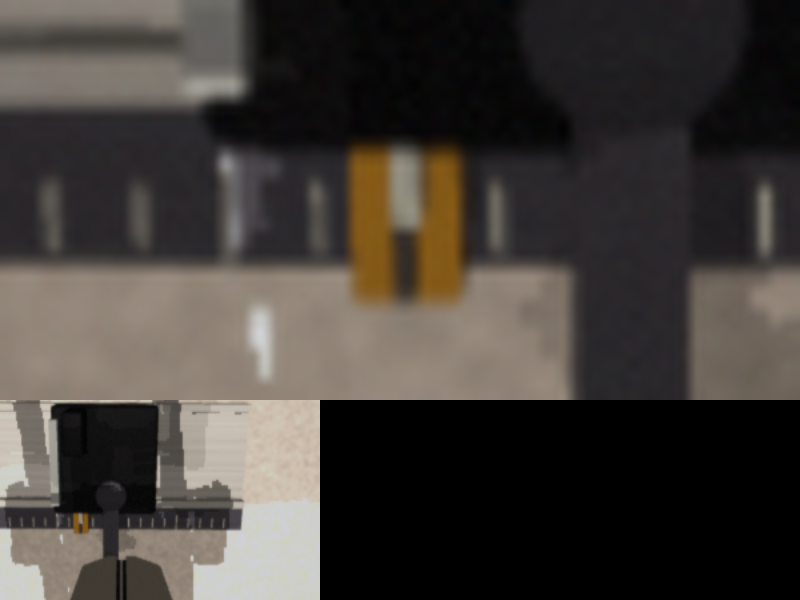

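```bash
python3 - <<'E'
from h import *
im=cv2.imread('pics/w7.png').astype(int).sum(2);u0,v0=241,218
pts=[]
for v in range(v0+7,v0+30,2):
    row=np.interp(np.arange(u0+10,u0+36,.1),np.arange(im.shape[1]),im[v]);th=(row.min()+np.median(row[:30]))/2
    m=np.where(row<220)[0]; seg=m
    c=u0+10+.1*(seg.min()+seg.max())/2; pts.append((v,round(c,2),round(.1*(seg.max()-seg.min()),1),p2w('w7',c,v,.042)[:2]))
for p in pts: print(p)
A=np.array([p[3] for p in pts if 4<p[2]<14]);f=np.polyfit(A[:,0],A[:,1],1);print(np.degrees(np.arctan(f[0])),'vs -2.9')
# strip edge direction in the same picture
for v in (v0+6,):
    pass
E
```

```text
(225, np.float64(263.75), np.float64(11.9), array([0.65001806, 0.06862714]))
(227, np.float64(263.7), np.float64(11.6), array([0.65219021, 0.06844758]))
(229, np.float64(263.65), np.float64(11.5), array([0.65436962, 0.06826741]))
(231, np.float64(263.65), np.float64(11.5), array([0.65655902, 0.06813842]))
(233, np.float64(263.65), np.float64(11.5), array([0.65875576, 0.06800899]))
(235, np.float64(263.65), np.float64(11.5), array([0.66095988, 0.06787912]))
(237, np.float64(263.8), np.float64(11.4), array([0.66317953, 0.06790491]))
(239, np.float64(263.8), np.float64(11.4), array([0.66539853, 0.06777443]))
(241, np.float64(263.8), np.float64(11.2), array([0.66762503, 0.06764351]))
(243, np.float64(263.65), np.float64(11.1), array([0.66985091, 0.06735527]))
(245, np.float64(263.6), np.float64(11.2), array([0.67208978, 0.06717081]))
(247, np.float64(266.85), np.float64(20.1), array([0.67451581, 0.07044883]))
-3.3827146044849674 vs -2.9
```

The pointer (405) is on the ridge (405), and the lever lies across the lane at −3.4°, against a feeder yaw of about −3.2°, so it's clamped. Wheels next.

```bash
python3 - <<'E'
from h import *
delta((.42,.27,.236),94.95)
E
```

```text
shift [ 0.2005  0.1798 -0.0048] turn -8.0 toolyaw 86.9 q6 -1.47 F [ 0.7 -0.3 -1.2]
```

{"op": "servo_tool", "data": {
  "plan": "0.029 0.026 0 -1; 0.058 0.052 0 -2; 0.087 0.078 0 -3; 0.116 0.104 0 -4; 0.145 0.13 0 -6; 0.174 0.156 0 -8; 0.2 0.18 -0.005 -8; 0.2 0.18 -0.005 -8; 0.2 0.18 -0.005 -8; 0.2 0.18 -0.005 -8"
}}

```text
t: 18.4
tool_pos: [0.42, 0.2693, 0.236]
orientation: [-0.138, 3.137, -0.0]
force: [0.5, -0.6, 0.3]
opening: 0.0007
gripper_force: 0.0
```

```bash
python3 - <<'E'
from h import *
im=cam('wrist','w8');print(status.read_state()['tool_pos'])
P=[w2p('w8',p) for p in [(.4257,.3202,.082),(.43,.2704,.082),(.4343,.2206,.082),(.4437,.1587,.073)]];print(np.round(P))
cv2.imwrite('pics/w8b.png',cv2.resize(im[60:340],(800,400),interpolation=cv2.INTER_CUBIC))
E
```

```text
[0.42031264 0.26882486 0.23580387]
[[328. 207.]
 [273. 206.]
 [218. 206.]
 [153. 208.]]
```

View pics/w8b.png

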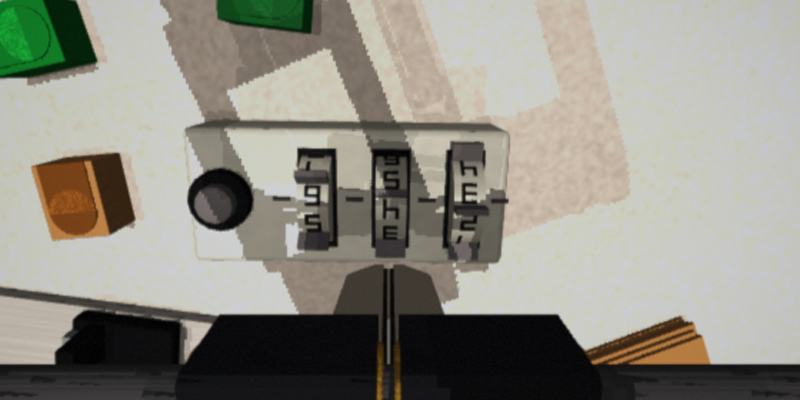

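Overhead: wheel3 (u≈313) reads 6, wheel2 (u≈390) about 4 and wheel1 (u≈465) about 2.7. Index lines are at v≈199.

```bash
python3 - <<'E'
from h import *
P=np.array([p2w('w8',u*.7,60+v*.7,.055) for u,v in [(281,199),(355,198.5),(427,200),(499,200.5)]]);print(P.round(4))
print('edges',[p2w('w8',u*.7,60+v*.7,.055).round(4) for u,v in [(350,126),(350,260)]], 'btn',p2w('w8',215*.7,60+203*.7,.073).round(4))
E
cat > wheel.py <<'E'
from h import *
AX={1:(.4257,.3202),2:(.43,.2704),3:(.4343,.2206)}
def path(w,pts,sgn,cmd=None):
    """pts: (face x, tip h) mm rel axis; sgn +1 pushes +x (face = +x side). prints rows rel to the current pose"""
    s=status.read_state();p=np.array(s['tool_pos']) if cmd is None else np.array(cmd)
    a=np.radians(4.95);ex=np.array([np.cos(a),np.sin(a),0])
    M=R.from_rotvec(s['orientation']).as_matrix();out=[]
    for f,h in pts:
        c=(f-7.5*sgn)/1000
        t=np.r_[AX[w],.052]+ex*c+np.array([0,0,h/1000+.017]); out.append('%.3f %.3f %.3f 0'%tuple(M.T@(t-p)))
    print('; '.join(out))
E
python3 - <<'E'
from wheel import *
path(1,[(-50,60),(-50,10),(-40,10),(-36,14),(-32,20),(-25,25),(-19,30),(-14.9,33),(-14.9,33),(-24,36),(-24,60)],1)
path(2,[(-25,60),(-25,34),(-17,34),(-9,34),(-1,34),(5,34),(8.9,34),(8.9,34),(0,36),(-10,60),(-46,60)],1)
path(2,[(-46,60),(-46,14),(-36,17),(-30,21),(-24,26),(-18,30),(-10,34),(0,34),(8.9,34),(8.9,34),(0,36),(-10,60)],1)
path(3,[(46,60),(46,14),(36,17),(30,21),(24,26),(18,30),(10,34),(0,34),(-8.9,34),(-8.9,34),(0,36),(10,60)],-1)
E
```

```text
[[0.4368 0.1957 0.055 ]
 [0.4319 0.2465 0.055 ]
 [0.4286 0.296  0.055 ]
 [0.4245 0.3455 0.055 ]]
edges [array([0.3829, 0.2398, 0.055 ]), array([0.4775, 0.2462, 0.055 ])] btn [0.4384 0.1565 0.073 ]
0.048 0.051 0.107 0; 0.048 0.051 0.157 0; 0.038 0.051 0.157 0; 0.034 0.051 0.153 0; 0.030 0.051 0.147 0; 0.023 0.051 0.142 0; 0.017 0.051 0.137 0; 0.013 0.051 0.134 0; 0.013 0.051 0.134 0; 0.022 0.051 0.131 0; 0.022 0.051 0.107 0
0.023 0.001 0.107 0; 0.023 0.001 0.133 0; 0.015 0.001 0.133 0; 0.007 0.001 0.133 0; -0.001 0.001 0.133 0; -0.007 0.001 0.133 0; -0.011 0.001 0.133 0; -0.011 0.001 0.133 0; -0.002 0.001 0.131 0; 0.008 0.001 0.107 0; 0.044 0.001 0.107 0
0.044 0.001 0.107 0; 0.044 0.001 0.153 0; 0.034 0.001 0.150 0; 0.028 0.001 0.146 0; 0.022 0.001 0.141 0; 0.016 0.001 0.137 0; 0.008 0.001 0.133 0; -0.002 0.001 0.133 0; -0.011 0.001 0.133 0; -0.011 0.001 0.133 0; -0.002 0.001 0.131 0; 0.008 0.001 0.107 0
-0.063 -0.049 0.107 0; -0.063 -0.049 0.153 0; -0.053 -0.049 0.150 0; -0.047 -0.049 0.146 0; -0.041 -0.049 0.141 0; -0.035 -0.049 0.137 0; -0.027 -0.049 0.133 0; -0.017 -0.049 0.133 0; -0.008 -0.049 0.133 0; -0.008 -0.049 0.133 0; -0.017 -0.049 0.131 0; -0.027 -0.049 0.107 0
```

{"op": "servo_tool", "data": {
  "plan": "0.01 0.001 0.04 0; 0.023 0.001 0.08 0; 0.023 0.001 0.115 0; 0.023 0.001 0.133 0; 0.015 0.001 0.133 0; 0.007 0.001 0.133 0; -0.001 0.001 0.133 0; -0.008 0.001 0.133 0; -0.011 0.001 0.133 0; -0.011 0.001 0.133 0; -0.002 0.001 0.125 0; 0.03 0.001 0.1 0"
}}

```text
t: 19.45
tool_pos: [0.3902, 0.2667, 0.1331]
orientation: [0.137, -3.135, 0.004]
force: [-1.4, 1.5, 1.2]
opening: 0.0007
gripper_force: 0.0
```

{"op": "servo_tool", "data": {
  "plan": "0.014 0 0 0; 0.014 0 0.03 0; 0.014 0 0.053 0; 0.004 0 0.05 0; -0.004 0 0.045 0; -0.014 0 0.037 0; -0.022 0 0.033 0; -0.032 0 0.033 0; -0.041 0 0.033 0; -0.041 0 0.033 0; -0.041 0 0.033 0; -0.03 0 0.02 0"
}}

```text
t: 20.45
tool_pos: [0.4191, 0.2695, 0.1133]
orientation: [0.138, -3.136, 0.003]
force: [-0.3, -0.1, -0.5]
opening: 0.0004
gripper_force: 0.0
```

{"op": "servo_tool", "data": {
  "plan": "0.01 0 -0.03 0; 0.035 0.03 -0.03 0; 0.048 0.05 0 0; 0.048 0.05 0.037 0; 0.04 0.05 0.037 0; 0.034 0.05 0.033 0; 0.03 0.05 0.027 0; 0.023 0.05 0.022 0; 0.017 0.05 0.017 0; 0.013 0.05 0.014 0; 0.013 0.05 0.014 0; 0.013 0.05 0.014 0"
}}

```text
t: 21.45
tool_pos: [0.4041, 0.3191, 0.1034]
orientation: [-0.138, 3.136, 0.002]
force: [0.2, -0.9, 0.1]
opening: 0.0008
gripper_force: 0.0
```

{"op": "servo_tool", "data": {
  "plan": "0.01 0 -0.01 0; 0.01 0 -0.045 0; -0.015 -0.03 -0.045 0; -0.045 -0.06 -0.045 0; -0.076 -0.09 -0.045 0; -0.076 -0.1 -0.03 0; -0.076 -0.1 0 0; -0.076 -0.1 0.019 0; -0.076 -0.1 0.019 0"
}}

```text
t: 22.2
tool_pos: [0.4842, 0.2242, 0.0783]
orientation: [0.137, -3.132, 0.003]
force: [-1.5, -0.7, 0.2]
opening: 0.0006
gripper_force: 0.0
```

{"op": "servo_tool", "data": {
  "plan": "0.01 0 -0.003 0; 0.016 0 -0.007 0; 0.022 0 -0.012 0; 0.028 0 -0.016 0; 0.036 0 -0.02 0; 0.046 0 -0.02 0; 0.055 0 -0.02 0; 0.055 0 -0.02 0; 0.055 0 -0.02 0; 0.046 0 -0.03 0; 0.02 0 -0.05 0; 0 0 -0.035 0"
}}

```text
t: 23.2
tool_pos: [0.4916, 0.2277, 0.1242]
orientation: [-0.14, 3.129, 0.004]
force: [1.2, 0.7, 1.5]
opening: 0.0005
gripper_force: 0.0
```

{"op": "servo_tool", "data": {
  "plan": "0 0 0.01 0; 0 0 0.035 0; 0.01 0 0.032 0; 0.016 0 0.028 0; 0.022 0 0.023 0; 0.028 0 0.019 0; 0.036 0 0.015 0; 0.046 0 0.015 0; 0.055 0 0.015 0; 0.055 0 0.015 0; 0.055 0 0.015 0; 0.046 0 0.005 0"
}}

```text
t: 24.2
tool_pos: [0.4386, 0.2215, 0.1107]
orientation: [0.14, -3.134, 0.002]
force: [-0.9, -0.4, -1.3]
opening: 0.0003
gripper_force: 0.0
```

{"op": "servo_tool", "data": {
  "plan": "0 0 -0.04 0; 0.004 0.02 -0.08 0; 0.014 0.049 -0.123 0; 0.017 0.049 -0.123 0; 0.017 0.049 -0.123 0; 0.017 0.049 -0.123 0"
}}

```text
t: 24.7
tool_pos: [0.4198, 0.2696, 0.2356]
orientation: [-0.142, 3.138, 0.0]
force: [-0.0, 0.9, -0.4]
opening: 0.0005
gripper_force: 0.0
```

```bash
python3 - <<'E'
from wheel import *
im=cam('wrist','w9');print(status.read_state()['tool_pos'])
cv2.imwrite('pics/w9b.png',cv2.resize(im[140:260,180:360],(800,533),interpolation=cv2.INTER_CUBIC))
k=800/180
a=np.radians(4.95);ex=np.array([np.cos(a),np.sin(a),0])
for w in(1,2,3):
    o=np.r_[AX[w],.052]
    print(w,[(f,((w2p('w9',o+.042*(np.sin(np.radians(f))*ex+np.cos(np.radians(f))*np.array([0,0,1])))-[180,140])*k).round(0).tolist()) for f in (-54,-36,-27,-18,-9,0,9,18,27,36,54)])
    print(((w2p('w9',o+[0,0,.03])-[180,140])*k).round())
E
```

```text
[0.41930871 0.26882    0.23413058]
1 [(-54, [660.0, 129.0]), (-36, [665.0, 183.0]), (-27, [666.0, 215.0]), (-18, [667.0, 248.0]), (-9, [666.0, 281.0]), (0, [665.0, 314.0]), (9, [663.0, 345.0]), (18, [660.0, 374.0]), (27, [657.0, 398.0]), (36, [653.0, 418.0]), (54, [644.0, 444.0])]
[656. 298.]
2 [(-54, [412.0, 127.0]), (-36, [412.0, 182.0]), (-27, [412.0, 213.0]), (-18, [411.0, 247.0]), (-9, [411.0, 280.0]), (0, [411.0, 313.0]), (9, [411.0, 344.0]), (18, [411.0, 372.0]), (27, [411.0, 397.0]), (36, [410.0, 417.0]), (54, [410.0, 443.0])]
[411. 297.]
3 [(-54, [164.0, 126.0]), (-36, [159.0, 181.0]), (-27, [157.0, 212.0]), (-18, [156.0, 245.0]), (-9, [156.0, 279.0]), (0, [157.0, 312.0]), (9, [159.0, 343.0]), (18, [161.0, 371.0]), (27, [164.0, 396.0]), (36, [168.0, 416.0]), (54, [176.0, 442.0])]
[166. 296.]
```

View pics/w9b.png

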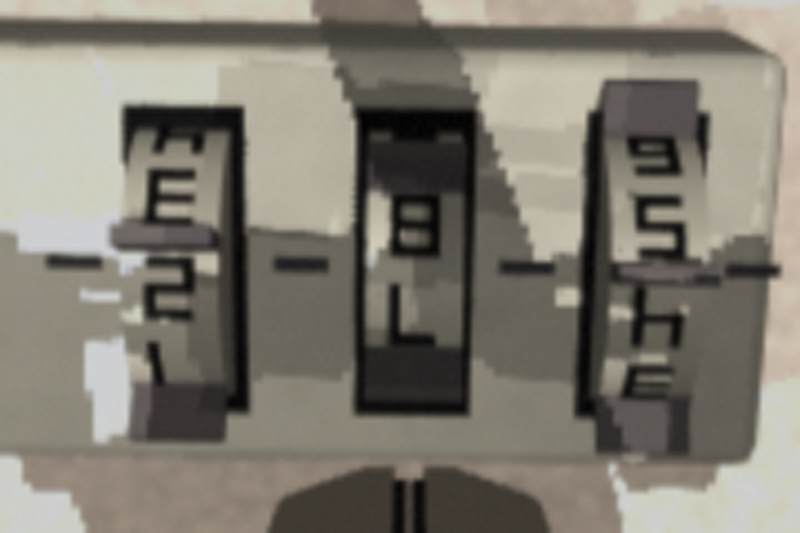

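```bash
python3 - <<'E'
from wheel import *
k=800/180
a=np.radians(4.95);ex=np.array([np.cos(a),np.sin(a),0]);ez=np.array([0,0,1])
def v(w,f,r,t=0):
    f=np.radians(f);o=np.r_[AX[w],.052]
    return ((w2p('w9',o+r*(np.sin(f)*ex+np.cos(f)*ez)+t*(np.cos(f)*ex-np.sin(f)*ez))-[180,140])*k)[1]
print('index v',[((w2p('w9',np.r_[AX[w],.055])-[180,140])*k).round().tolist() for w in AX])
for w,ds in ((1,{4:315,5:225,3:383}),(2,{7:315,8:226}),(3,{2:290,3:197})):
    for d,px in ds.items():
        F=np.arange(-60,60,.5);vv=[v(w,f,.030) for f in F];f=np.interp(px,vv,F);print(w,d,'on-top err',round(f+36*(d-{1:4,2:7,3:2}[w]),1))
for w,cs in ((1,[-18,-14,-11,-8]),(3,[-18,-20,-22]),(2,[18,22,26])):
    for c in cs: print(w,c,'tip faces',[round(v(w,c,.042,t)) for t in(-.002,.002)],'root-x',round(v(w,c,.030,-.002)),'next+72/-72',[round(v(w,c+s,.042,t)) for s in(72,-72) for t in(-.002,.002)])
E
```

```text
index v [[637.0, 265.0], [411.0, 264.0], [185.0, 263.0]]
1 4 on-top err 7.1
1 5 on-top err 7.3
1 3 on-top err 9.5
2 7 on-top err 7.6
2 8 on-top err 8.2
3 2 on-top err -2.2
3 3 on-top err -3.5
1 -18 tip faces [238, 258] root-x 242 next+72/-72 [442, 447, 72, 74]
1 -14 tip faces [253, 273] root-x 253 next+72/-72 [446, 449, 73, 77]
1 -11 tip faces [264, 284] root-x 260 next+72/-72 [448, 450, 75, 80]
1 -8 tip faces [275, 295] root-x 268 next+72/-72 [449, 451, 77, 83]
3 -18 tip faces [235, 255] root-x 240 next+72/-72 [440, 444, 69, 72]
3 -20 tip faces [228, 248] root-x 235 next+72/-72 [437, 443, 69, 71]
3 -22 tip faces [220, 241] root-x 230 next+72/-72 [435, 441, 69, 70]
2 18 tip faces [364, 380] root-x 330 next+72/-72 [440, 434, 120, 134]
2 22 tip faces [376, 391] root-x 339 next+72/-72 [436, 429, 131, 146]
2 26 tip faces [387, 401] root-x 347 next+72/-72 [431, 423, 142, 158]
```

Digits are 4 7 2, but wheels 1 and 2 are about 7° past (4 at v≈315, 7 at v≈315, drum top 297). Trimming both back.

```bash
python3 - <<'E'
from wheel import *
A=(.42,.2693,.236)
path(2,[(32,60),(32,34),(24,34),(15.8,34),(15.8,34),(24,38),(24,60)],-1,A)
path(1,[(8,60),(8,34),(0,34),(-8,34),(-8,34),(0,38),(0,60)],-1,A)
E
```

```text
-0.050 0.000 0.107 0; -0.050 0.000 0.133 0; -0.042 0.000 0.133 0; -0.034 0.000 0.133 0; -0.034 0.000 0.133 0; -0.042 0.000 0.129 0; -0.042 0.000 0.107 0
-0.026 0.050 0.107 0; -0.026 0.050 0.133 0; -0.018 0.050 0.133 0; -0.010 0.050 0.133 0; -0.010 0.050 0.133 0; -0.018 0.050 0.129 0; -0.018 0.050 0.107 0
```

{"op": "servo_tool", "data": {
  "plan": "-0.02 0 0.03 0; -0.045 0 0.06 0; -0.05 0 0.1 0; -0.05 0 0.133 0; -0.05 0 0.133 0; -0.045 0 0.133 0; -0.04 0 0.133 0; -0.036 0 0.133 0; -0.034 0 0.133 0; -0.034 0 0.133 0; -0.042 0 0.129 0; -0.042 0 0.1 0"
}}

```text
t: 25.75
tool_pos: [0.4597, 0.2719, 0.1321]
orientation: [0.14, -3.132, 0.004]
force: [0.3, -0.3, -0.5]
opening: 0.0004
gripper_force: 0.0
```

{"op": "servo_tool", "data": {
  "plan": "0.005 0.025 -0.01 0; 0.016 0.05 0.005 0; 0.016 0.05 0.033 0; 0.016 0.05 0.033 0; 0.022 0.05 0.033 0; 0.028 0.05 0.033 0; 0.032 0.05 0.033 0; 0.032 0.05 0.033 0; 0.024 0.05 0.029 0; 0.024 0.05 -0.01 0; 0.03 0.03 -0.05 0; 0.042 0.01 -0.09 0"
}}

```text
t: 26.75
tool_pos: [0.4213, 0.2826, 0.2208]
orientation: [-0.14, 3.138, 0.0]
force: [0.8, 0.8, 1.2]
opening: 0.0004
gripper_force: 0.0
```

{"op": "servo_tool", "data": {
  "plan": "0 -0.01 -0.01 0; 0 -0.01 -0.01 0; 0 -0.01 -0.01 0; 0 -0.01 -0.01 0"
}}

```text
t: 27.08
tool_pos: [0.4212, 0.2729, 0.2274]
orientation: [0.139, -3.137, 0.001]
force: [-0.2, 0.3, 0.2]
opening: 0.0006
gripper_force: 0.0
```

```bash
python3 - <<'E'
from wheel import *
im=cam('wrist','w10');print(status.read_state()['tool_pos'])
a=cv2.imread('pics/w9.png')
n=lambda i:cv2.resize(i[140:260,180:360],(400,267),interpolation=cv2.INTER_CUBIC)
full=cv2.resize(im,(440,330),interpolation=cv2.INTER_AREA); 
g=cv2.resize(im[140:260,180:360],(800,533),interpolation=cv2.INTER_CUBIC)
cv2.imwrite('pics/w10b.png',g)
# shift between w9 and w10 of digits, by template match in the enlarged picture per wheel
g9=cv2.resize(a[140:260,180:360],(800,533),interpolation=cv2.INTER_CUBIC)
for w,u0,u1,v0,v1 in((1,615,690,285,345),(2,370,455,190,345),(3,130,220,165,320),('index',40,110,240,285),('index2',500,560,250,285)):
    r=cv2.matchTemplate(g[max(0,v0-60):v1+60,u0-15:u1+15],g9[v0:v1,u0:u1],cv2.TM_CCOEFF_NORMED);_,m,_,l=cv2.minMaxLoc(r);print(w,'dv',l[1]-60,'du',l[0]-15,round(m,2))
E
```

```text
[0.42082272 0.27294693 0.22679644]
1 dv -11 du -8 0.67
2 dv -5 du -15 0.92
3 dv 5 du -15 0.64
index dv 6 du -15 0.91
index2 dv 5 du 8 0.9
```

```bash
python3 - <<'E'
from wheel import *
path(2,[(32,60),(32,34),(24,34),(13.5,34),(24,60)],-1)
E
```

```text
-0.049 -0.003 0.098 0; -0.049 -0.003 0.124 0; -0.041 -0.003 0.124 0; -0.030 -0.003 0.124 0; -0.041 -0.003 0.098 0
```

{"op": "servo_tool", "data": {
  "plan": "-0.025 -0.003 0.02 0; -0.049 -0.003 0.05 0; -0.049 -0.003 0.09 0; -0.049 -0.003 0.124 0; -0.049 -0.003 0.124 0; -0.044 -0.003 0.124 0; -0.038 -0.003 0.124 0; -0.033 -0.003 0.124 0; -0.03 -0.003 0.124 0; -0.03 -0.003 0.124 0; -0.04 -0.003 0.122 0; -0.04 -0.003 0.09 0"
}}

```text
t: 28.13
tool_pos: [0.459, 0.2721, 0.1343]
orientation: [0.14, -3.131, 0.005]
force: [0.7, -0.4, -0.6]
opening: 0.0004
gripper_force: 0.0
```

{"op": "servo_tool", "data": {
  "plan": "0.01 0 -0.03 0; 0.03 0 -0.06 0; 0.04 0 -0.098 0; 0.04 0 -0.098 0; 0.04 0 -0.098 0; 0.04 0 -0.098 0",
  "grip": -1
}}

```text
t: 28.63
tool_pos: [0.4219, 0.2702, 0.2377]
orientation: [-0.14, 3.136, 0.001]
force: [0.1, 0.1, -0.1]
opening: 0.0358
gripper_force: 0.0
```

```bash
python3 - <<'E'
from wheel import *
im=cam('wrist','w11');s=status.read_state();print(s['tool_pos'])
k=800/180
def vv(w,f,r,t=0):
    a=np.radians(4.95);ex=np.array([np.cos(a),np.sin(a),0]);ez=np.array([0,0,1])
    f=np.radians(f);o=np.r_[AX[w],.052]
    return w2p('w11',o+r*(np.sin(f)*ex+np.cos(f)*ez)+t*(np.cos(f)*ex-np.sin(f)*ez))
a=cv2.imread('pics/w9.png')
u,v=[int(x) for x in vv(2,0,.03)]
g=cv2.resize(im[v-67:v+53,u-90:u+90],(800,533),interpolation=cv2.INTER_CUBIC)
for w in(1,2,3):
    for f in (-18,18):
        p=(vv(w,f,.03)-[u-90,v-67])*k; cv2.circle(g,(int(p[0])+40,int(p[1])),3,(0,0,255),-1)
    p=(vv(w,0,.03)-[u-90,v-67])*k; cv2.circle(g,(int(p[0])+40,int(p[1])),3,(0,255,0),-1)
    p=(vv(w,0,.003)-[u-90,v-67])*k; cv2.circle(g,(int(p[0])+60,int(p[1])),3,(255,0,0),-1)
cv2.imwrite('pics/w11b.png',g)
E
```

```text
[0.42145133 0.26988704 0.23638204]
```

View pics/w11b.png

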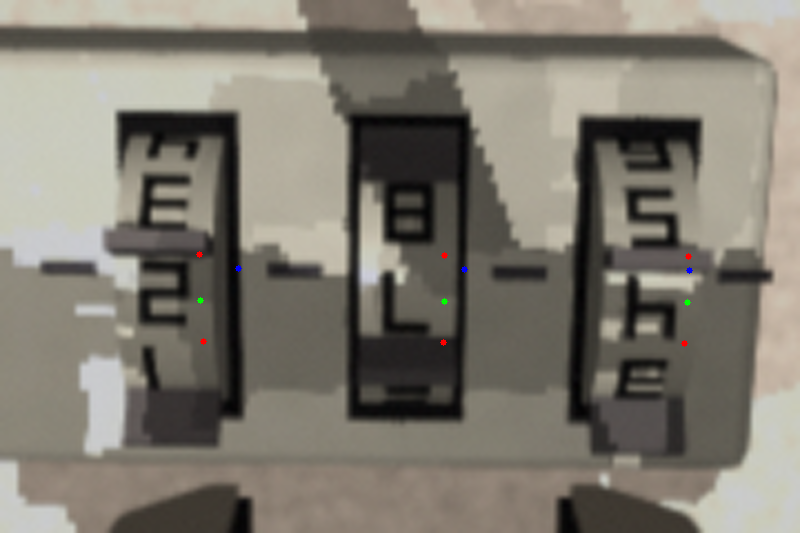

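Wheels read 4 7 2, within about 3°. Now the boxes: I'll hover over the nearest and fit its pose by silhouette.

{"op": "servo_tool", "data": {
  "plan": "0 -0.03 0 7; 0 -0.06 0 14; -0.004 -0.09 0 21; -0.008 -0.12 0 28; -0.012 -0.15 0 35; -0.014 -0.18 0 42; -0.014 -0.21 0 49; -0.014 -0.227 0 56; -0.014 -0.227 0 63; -0.014 -0.227 0 70; -0.014 -0.227 0 77; -0.014 -0.227 0 84"
}}

```text
t: 29.68
tool_pos: [0.455, 0.0447, 0.2349]
orientation: [-2.003, -2.417, 0.003]
force: [0.8, -0.1, 0.5]
opening: 0.0928
gripper_force: 0.0
```

{"op": "servo_tool", "data": {
  "plan": "0 0 0 7; 0 0 0 12; 0 0 0 12; 0 0 0 12"
}}

```text
t: 30.02
tool_pos: [0.4552, 0.045, 0.2353]
orientation: [-2.235, -2.206, 0.003]
force: [-0.6, -0.6, -0.6]
opening: 0.0932
gripper_force: 0.0
```

```bash
cat > box.py <<'E'
from h import *
from scipy.optimize import minimize
def masks(im):
    h=cv2.cvtColor(im,cv2.COLOR_BGR2HSV)
    m=cv2.inRange(h,(4,90,25),(22,255,255)); return cv2.morphologyEx(m,cv2.MORPH_OPEN,np.ones((3,3),np.uint8))
def sil(save,x,y,yaw,z0,shape,sc=4):
    c,s=np.cos(yaw),np.sin(yaw);P=[]
    for a in(-.028,.028):
        for b in(-.022,.022):
            for z in(0,.04): P.append(w2p(save,(x+c*a-s*b,y+s*a+c*b,z0+z)))
    P=np.array(P); m=np.zeros(shape,np.uint8)
    cv2.fillConvexPoly(m,cv2.convexHull((P*16).round().astype(np.int32)),255,shift=4,lineType=cv2.LINE_AA); return m,P
def fit(save,x0,y0,z0=0.,roi=None,verbose=True):
    im=cv2.imread(f'pics/{save}.png');m=masks(im);best=None
    # keep the connected component nearest the guess
    n,lab,st,cen=cv2.connectedComponentsWithStats(m); g=w2p(save,(x0,y0,z0+.02))
    i=min([j for j in range(1,n) if st[j,4]>200],key=lambda j:np.hypot(*(cen[j]-g)))
    c=(lab==i).astype(np.float32)*255; c=cv2.morphologyEx(c,cv2.MORPH_CLOSE,np.ones((9,9)))
    c=cv2.GaussianBlur(c,(0,0),1.0)
    def cost(p): return np.abs(cv2.GaussianBlur(sil(save,p[0]/1000,p[1]/1000,p[2]/30,z0,c.shape)[0].astype(np.float32),(0,0),1.0)-c).sum()/255
    w=p2w(save,*cen[i],z0+.025)
    for yaw in np.radians(np.arange(-90,90,22.5)):
        r=minimize(cost,[w[0]*1000,w[1]*1000,yaw*30],method='Nelder-Mead',options=dict(initial_simplex=np.array([[0,0,0],[8,0,0],[0,8,0],[0,0,8]])+[w[0]*1000,w[1]*1000,yaw*30],maxiter=150))
        if best is None or r.fun<best.fun: best=r
    x,y,a=best.x; a=(np.degrees(a/30)+90)%180-90
    print(save,'box',round(x/1000,4),round(y/1000,4),'yaw',round(a,1),'resid/area',round(best.fun/(c.sum()/255),3),'area',st[i,4],'bbox',st[i,:4]); return x/1000,y/1000,a
E
python3 - <<'E'
from box import *
cam('wrist','b1');print(status.read_state()['tool_pos'])
x,y,a=fit('b1',.455,.045)
delta((x,y,.04),a)
cam('scene','s1')
for g in [(.518,-.327),(.417,-.206),(.447,-.072)]: fit('s1',*g)
E
```

```text
[0.45532545 0.04504293 0.2356118 ]
b1 box 0.4559 0.0409 yaw 10.8 resid/area 0.07 area 2571 bbox [241 160  61  55]
shift [-0.0041  0.001   0.1956] turn -11.5 toolyaw -0.7 q6 -0.0 F [ 1.   0.7 -0.3]
s1 box 0.5154 -0.3331 yaw 15.1 resid/area 0.201 area 321 bbox [177 209  18  20]
s1 box 0.4213 -0.2072 yaw -13.2 resid/area 0.213 area 313 bbox [221 192  21  21]
s1 box 0.4432 -0.0743 yaw -1.7 resid/area 0.191 area 300 bbox [262 200  18  21]
```

```bash
python3 - <<'E'
from box import *
import box
ob=box.masks
box.masks=lambda im: cv2.morphologyEx(cv2.inRange(cv2.cvtColor(im,cv2.COLOR_BGR2HSV),(40,90,25),(80,255,255)),cv2.MORPH_OPEN,np.ones((3,3),np.uint8))
for s in('b1','wrist0'):
  im=cv2.imread(f'pics/{s}.png');n,l,st,c=cv2.connectedComponentsWithStats(box.masks(im))
  for j in range(1,n):
    if st[j,4]>150: print(s,st[j],c[j].round(),p2w(s,*c[j],.02).round(3))
fit('b1',.37,.03)
E
```

```text
b1 [  75   16   67   69 4038] [108.  50.] [0.3   0.178 0.02 ]
b1 [ 138  181   63   66 2769] [170. 213.] [0.344 0.012 0.02 ]
b1 [ 163  276   40   40 1107] [185. 299.] [ 0.352 -0.094  0.02 ]
wrist0 [   0  139   70   66 3343] [ 31. 171.] [0.345 0.013 0.02 ]
wrist0 [   2  241   78   40 2386] [ 43. 263.] [ 0.338 -0.094  0.02 ]
b1 box 0.3452 0.0127 yaw -69.2 resid/area 0.095 area 2769 bbox [138 181  63  66]
```

{"op": "servo_tool", "data": {
  "plan": "-0.004 0.001 0.03 -6; -0.004 0.001 0.07 -11.5; -0.004 0.001 0.11 -11.5; -0.004 0.001 0.15 -11.5; -0.004 0.001 0.185 -11.5; -0.004 0.001 0.202 -11.5; -0.004 0.001 0.202 -11.5; -0.004 0.001 0.202 -11.5",
  "grip": -0.6
}}

```text
t: 30.78
tool_pos: [0.4556, 0.0412, 0.0339]
orientation: [-2.004, -2.417, 0.003]
force: [1.1, 0.6, 0.9]
opening: 0.0748
gripper_force: 0.0
```

{"op": "servo_tool", "data": {
  "plan": "0 0 0 0; 0 0 0 0; 0 0 0 0; 0 0 0 0; 0 0 0 0; 0 0 0 0; 0 0 0 0",
  "grip": 1,
  "grip_force": 30
}}

```text
t: 31.37
tool_pos: [0.4582, 0.0411, 0.0364]
orientation: [2.005, 2.415, 0.003]
force: [-1.0, -0.6, 7.1]
opening: 0.056
gripper_force: 30.0
```

```bash
python3 - <<'E'
from h import *
delta((.5952,-.0055,.12),-3.2);delta((.5952,-.0055,.0415),-3.2); print(status.read_state()['tool_pos'])
E
```

```text
shift [-0.0711  0.1263 -0.0831] turn 13.8 toolyaw 10.6 q6 -0.21 F [-1.  -0.6  7.1]
shift [-0.071   0.1261 -0.0046] turn 13.8 toolyaw 10.6 q6 -0.21 F [-1.  -0.6  7.1]
[0.45818091 0.04110536 0.03644793]
```

{"op": "servo_tool", "data": {
  "plan": "0 0 -0.03 0; 0 0 -0.065 2; -0.015 0.03 -0.083 6; -0.035 0.06 -0.083 10; -0.053 0.095 -0.083 13.8; -0.067 0.12 -0.083 13.8; -0.071 0.127 -0.083 13.8; -0.071 0.127 -0.083 13.8; -0.071 0.127 -0.06 13.8; -0.071 0.127 -0.035 13.8; -0.071 0.127 -0.015 13.8; -0.071 0.127 -0.007 13.8"
}}

```text
t: 32.37
tool_pos: [0.5915, -0.0045, 0.0403]
orientation: [-2.279, -2.157, 0.005]
force: [-24.8, 1.5, 46.8]
opening: 0.056
gripper_force: 30.0
```

{"op": "servo_tool", "data": {
  "plan": "0 0 0 0; 0 0 0 0; 0 0 0 0"
}}

```text
t: 32.62
tool_pos: [0.5941, -0.0049, 0.0422]
orientation: [2.282, 2.159, 0.0]
force: [-0.3, 0.3, -0.2]
opening: 0.0559
gripper_force: 30.0
```

{"op": "servo_tool", "data": {
  "plan": "0 0 0.001 0; 0 0 0.001 0; 0 0 0.001 0; 0 0 0.001 0; 0 0 0.001 0; 0 0 -0.03 0; 0 0 -0.07 0; 0 0 -0.11 0; 0 0 -0.15 0; 0 0 -0.19 0",
  "grip": -0.6
}}

```text
t: 33.45
tool_pos: [0.5942, -0.0053, 0.2336]
orientation: [-2.283, -2.158, 0.0]
force: [0.8, -0.0, 0.3]
opening: 0.0744
gripper_force: 0.0
```

```bash
python3 - <<'E'
from box import *
cam('wrist','b2');s=status.read_state();print(s['tool_pos'],s['opening'])
fit('b2',.595,-.005,.006)
cam('scene','s2')
for g in [(.518,-.327),(.417,-.206),(.447,-.072)]: fit('s2',*g)
delta((.443,-.074,.236),0)
E
```

```text
[ 0.59802859 -0.00559525  0.24394343] 0.07398914563387106
b2 box 0.5961 -0.0051 yaw -5.0 resid/area 0.07 area 2696 bbox [244 161  57  48]
s2 box 0.5154 -0.3331 yaw 15.1 resid/area 0.201 area 321 bbox [177 209  18  20]
s2 box 0.4213 -0.2072 yaw -13.2 resid/area 0.213 area 313 bbox [221 192  21  21]
s2 box 0.4434 -0.0743 yaw -1.4 resid/area 0.188 area 301 bbox [262 200  18  21]
shift [-0.0769 -0.1517  0.0031] turn -3.2 toolyaw -3.2 q6 -0.04 F [0.8 0.4 0.7]
```

{"op": "servo_tool", "data": {
  "plan": "-0.018 -0.036 0 0; -0.036 -0.072 0 -1; -0.054 -0.108 0 -2; -0.068 -0.137 0 -3.2; -0.077 -0.15 0 -3.2; -0.077 -0.15 0 -3.2; -0.077 -0.15 0 -3.2; -0.077 -0.15 0 -3.2"
}}

```text
t: 34.22
tool_pos: [0.4411, -0.0737, 0.2317]
orientation: [2.222, 2.221, 0.001]
force: [-0.0, 0.3, -0.8]
opening: 0.0743
gripper_force: 0.0
```

```bash
python3 - <<'E'
from box import *
cam('wrist','b3');s=status.read_state();print(s['tool_pos'],s['opening'])
x,y,a=fit('b3',.443,-.074)
delta((x,y,.034),a)
E
```

```text
[ 0.44120911 -0.07349422  0.23161912] 0.07478824776124106
b3 box 0.4508 -0.0769 yaw -14.3 resid/area 0.066 area 2619 bbox [249 159  63  57]
shift [-0.0034  0.0095  0.1976] turn 14.3 toolyaw 0.0 q6 -0.28 F [ 0.4 -0.5  0.2]
```

{"op": "servo_tool", "data": {
  "plan": "-0.003 0.009 0.03 7; -0.003 0.009 0.07 14.3; -0.003 0.009 0.11 14.3; -0.003 0.009 0.15 14.3; -0.003 0.009 0.183 14.3; -0.003 0.009 0.197 14.3; -0.003 0.009 0.197 14.3; -0.003 0.009 0.197 14.3; -0.003 0.009 0.197 14.3"
}}

```text
t: 35.02
tool_pos: [0.451, -0.0768, 0.036]
orientation: [2.479, 1.928, 0.002]
force: [1.7, -0.8, 0.9]
opening: 0.0741
gripper_force: 0.0
```

{"op": "servo_tool", "data": {
  "plan": "0 0 0 0; 0 0 0 0; 0 0 0 0; 0 0 0 0; 0 0 0 0; 0 0 0 0; 0 0 0 0",
  "grip": 1
}}

```text
t: 35.6
tool_pos: [0.4505, -0.0771, 0.0358]
orientation: [2.48, 1.927, 0.002]
force: [-0.8, 0.3, 7.1]
opening: 0.0561
gripper_force: 29.9
```

```bash
python3 - <<'E'
from h import *
delta((.5923,-.0585,.0415),-3.2); s=status.read_state();print(s['tool_pos'],s['gripper_force'])
E
```

```text
shift [ 0.053   0.1329 -0.0054] turn -11.1 toolyaw -14.3 q6 -0.03 F [-0.8  0.3  7.1]
[ 0.45045876 -0.07706091  0.03584044] 29.90945667028427
```

{"op": "servo_tool", "data": {
  "plan": "0 0 -0.03 0; 0 0 -0.065 -2; 0.015 0.03 -0.083 -5; 0.027 0.065 -0.083 -8; 0.042 0.1 -0.083 -11; 0.051 0.125 -0.083 -11; 0.053 0.133 -0.083 -11; 0.053 0.133 -0.083 -11; 0.053 0.133 -0.065 -11; 0.053 0.133 -0.045 -11; 0.053 0.133 -0.03 -11; 0.053 0.133 -0.02 -11"
}}

```text
t: 36.6
tool_pos: [0.5889, -0.0583, 0.0525]
orientation: [-2.283, -2.154, 0.004]
force: [-0.4, 0.6, -0.6]
opening: 0.0558
gripper_force: 29.9
```

{"op": "servo_tool", "data": {
  "plan": "0 0 0.004 0; 0 0 0.008 0; 0 0 0.011 0; 0 0 0.013 0; 0 0 0.013 0; 0 0 0.013 0"
}}

```text
t: 37.1
tool_pos: [0.5919, -0.0584, 0.0423]
orientation: [2.284, 2.156, 0.001]
force: [-0.7, 1.1, -1.5]
opening: 0.0559
gripper_force: 29.9
```

{"op": "servo_tool", "data": {
  "plan": "0 0 0 0; 0 0 0 0; 0 0 0 0; 0 0 0 0; 0 0 0 0; 0 0 -0.03 0; 0 0 -0.07 0; 0 0 -0.11 0; 0 0 -0.15 0; 0 0 -0.19 0; 0 0 -0.19 0; 0 0 -0.19 0",
  "grip": -0.6
}}

```text
t: 38.1
tool_pos: [0.5936, -0.0587, 0.2358]
orientation: [2.28, 2.153, 0.007]
force: [-0.5, -0.2, -0.4]
opening: 0.0744
gripper_force: 0.0
```

```bash
python3 - <<'E'
from box import *
cam('wrist','b4');s=status.read_state();print(s['tool_pos'],s['opening'])
fit('b4',.592,-.0585,.006)
delta((.421,-.207,.236),0)
E
```

```text
[ 0.59213781 -0.0584162   0.23278145] 0.07461482314165704
b4 box 0.5928 -0.0586 yaw -2.1 resid/area 0.081 area 2634 bbox [240 160  56  49]
shift [-0.1582 -0.1623 -0.0036] turn -3.3 toolyaw -3.3 q6 -0.13 F [-1.1  0.1 -0.8]
```

Placed well. Next box.

{"op": "servo_tool", "data": {
  "plan": "-0.025 -0.025 0 0; -0.05 -0.05 0 -1; -0.075 -0.075 0 -2; -0.1 -0.1 0 -3; -0.125 -0.125 0 -3; -0.145 -0.15 0 -3; -0.158 -0.162 0 -3; -0.158 -0.162 0 -3; -0.158 -0.162 0 -3; -0.158 -0.162 0 -3"
}}

```text
t: 38.98
tool_pos: [0.4206, -0.206, 0.2303]
orientation: [-2.226, -2.214, -0.0]
force: [-0.0, 0.5, -0.0]
opening: 0.0745
gripper_force: 0.0
```

```bash
python3 - <<'E'
from box import *
cam('wrist','b5');s=status.read_state();print(s['tool_pos'],s['opening'])
x,y,a=fit('b5',.421,-.207)
delta((x,y,.034),a)
E
```

```text
[ 0.42090399 -0.20586453  0.23060995] 0.07441034734714466
b5 box 0.4228 -0.2095 yaw -29.9 resid/area 0.073 area 2626 bbox [240 156  68  65]
shift [-0.0038  0.0022  0.1966] turn 29.6 toolyaw -0.3 q6 -0.56 F [ 0.3 -0.2 -0.2]
```

{"op": "servo_tool", "data": {
  "plan": "-0.004 0.002 0.02 7; -0.004 0.002 0.05 14; -0.004 0.002 0.08 21; -0.004 0.002 0.11 28; -0.004 0.002 0.145 29.6; -0.004 0.002 0.18 29.6; -0.004 0.002 0.196 29.6; -0.004 0.002 0.196 29.6; -0.004 0.002 0.196 29.6; -0.004 0.002 0.196 29.6"
}}

```text
t: 39.87
tool_pos: [0.424, -0.2108, 0.0369]
orientation: [2.717, 1.574, 0.001]
force: [0.7, 0.0, -0.5]
opening: 0.074
gripper_force: 0.0
```

{"op": "servo_tool", "data": {
  "plan": "0 0 0 0; 0 0 0 0; 0 0 0 0; 0 0 0 0; 0 0 0 0; 0 0 0 0; 0 0 0 0",
  "grip": 1
}}

```text
t: 40.45
tool_pos: [0.4234, -0.2111, 0.0368]
orientation: [2.718, 1.572, 0.001]
force: [-0.7, 1.4, 7.3]
opening: 0.0557
gripper_force: 30.0
```

```bash
python3 - <<'E'
from h import *
delta((.5893,-.1114,.0415),-3.2); s=status.read_state();print(s['tool_pos'],s['gripper_force'],s['opening'])
E
```

```text
shift [ 0.1692  0.0941 -0.0045] turn -26.7 toolyaw -29.9 q6 -0.05 F [-0.7  1.4  7.3]
[ 0.42338443 -0.211138    0.03682869] 30.002404153347015 0.05570296783365822
```

{"op": "servo_tool", "data": {
  "plan": "0 0 -0.03 0; 0 0 -0.065 -2; 0.025 0.014 -0.083 -6; 0.053 0.03 -0.083 -10; 0.085 0.047 -0.083 -15; 0.115 0.064 -0.083 -20; 0.145 0.081 -0.083 -24; 0.165 0.092 -0.083 -26.7; 0.169 0.094 -0.083 -26.7; 0.169 0.094 -0.07 -26.7; 0.169 0.094 -0.05 -26.7; 0.169 0.094 -0.035 -26.7"
}}

```text
t: 41.45
tool_pos: [0.5869, -0.1116, 0.0686]
orientation: [-2.284, -2.156, 0.002]
force: [-0.8, -0.1, -1.2]
opening: 0.0559
gripper_force: 30.0
```

```bash
python3 - <<'E'
from h import *
delta((.5893,-.1114,.0425),-3.2); s=status.read_state();print(s['tool_pos'],s['gripper_force'],s['opening'])
E
```

```text
shift [0.0004 0.0024 0.0261] turn -0.1 toolyaw -3.3 q6 -0.22 F [-0.8 -0.1 -1.2]
[ 0.5869125  -0.11163772  0.06860933] 29.997191727161407 0.05585690353875475
```

{"op": "servo_tool", "data": {
  "plan": "0 0 0.01 0; 0 0 0.018 0; 0 0 0.023 0; 0 0 0.026 0; 0 0 0.028 0; 0 0 0.0285 0; 0 0 0.0285 0"
}}

```text
t: 42.03
tool_pos: [0.589, -0.1113, 0.043]
orientation: [2.282, 2.157, 0.001]
force: [-0.5, 0.2, -1.7]
opening: 0.0559
gripper_force: 30.0
```

{"op": "servo_tool", "data": {
  "plan": "0 0 0 0; 0 0 0 0; 0 0 0 0; 0 0 0 0; 0 0 0 0; 0 0 -0.03 0; 0 0 -0.07 0; 0 0 -0.11 0; 0 0 -0.15 0; 0 0 -0.19 0; 0 0 -0.19 0; 0 0 -0.19 0",
  "grip": -0.6
}}

```text
t: 43.03
tool_pos: [0.5905, -0.1116, 0.2363]
orientation: [2.278, 2.154, 0.006]
force: [-0.4, -0.1, -1.0]
opening: 0.0743
gripper_force: 0.0
```

```bash
python3 - <<'E'
from box import *
cam('wrist','b6');s=status.read_state();print(s['tool_pos'],s['opening'])
fit('b6',.589,-.111,.006)
cam('scene','s3'); fit('s3',.518,-.33)
delta((.517,-.333,.236),0)
E
```

```text
[ 0.58899955 -0.11122838  0.23327452] 0.07435186889795667
b6 box 0.59 -0.1107 yaw -4.5 resid/area 0.074 area 2647 bbox [241 160  56  48]
s3 box 0.4977 -0.3553 yaw 14.7 resid/area 0.19 area 319 bbox [172 205  18  20]
shift [-0.2257 -0.0585 -0.0047] turn -3.2 toolyaw -3.2 q6 -0.22 F [-0.2 -0.1 -0.8]
```

The last box was knocked aside to about (0.50, −0.355), so I'm going there.

{"op": "servo_tool", "data": {
  "plan": "-0.036 -0.011 0 0; -0.072 -0.022 0 0; -0.108 -0.033 0 0; -0.144 -0.044 0 0; -0.18 -0.055 0 0; -0.216 -0.066 0 0; -0.24 -0.075 0 0; -0.248 -0.077 0 0; -0.248 -0.077 0 0; -0.248 -0.077 0 0; -0.248 -0.077 0 0"
}}

```text
t: 44.05
tool_pos: [0.498, -0.3528, 0.2311]
orientation: [-2.28, -2.159, -0.001]
force: [0.1, 0.2, -0.2]
opening: 0.0744
gripper_force: 0.0
```

```bash
python3 - <<'E'
from box import *
cam('wrist','b7');s=status.read_state();print(s['tool_pos'],s['opening'])
x,y,a=fit('b7',.498,-.355)
delta((x,y,.034),a)
E
```

```text
[ 0.49825727 -0.35266396  0.23145223] 0.07389576805492727
b7 box 0.5036 -0.356 yaw 7.4 resid/area 0.065 area 2649 bbox [246 160  61  55]
shift [-0.0032  0.0057  0.1974] turn -10.5 toolyaw -3.1 q6 -0.65 F [ 0.7 -1.   0. ]
```

{"op": "servo_tool", "data": {
  "plan": "-0.003 0.006 0.03 -6; -0.003 0.006 0.07 -10.5; -0.003 0.006 0.11 -10.5; -0.003 0.006 0.15 -10.5; -0.003 0.006 0.183 -10.5; -0.003 0.006 0.197 -10.5; -0.003 0.006 0.197 -10.5; -0.003 0.006 0.197 -10.5; -0.003 0.006 0.197 -10.5"
}}

```text
t: 44.85
tool_pos: [0.5055, -0.3586, 0.0382]
orientation: [2.072, 2.356, 0.0]
force: [0.1, -0.3, 0.1]
opening: 0.0742
gripper_force: 0.0
```

{"op": "servo_tool", "data": {
  "plan": "0 0 0 0; 0 0 0 0; 0 0 0 0; 0 0 0 0; 0 0 0 0; 0 0 0 0; 0 0 0 0",
  "grip": 1
}}

```text
t: 45.43
tool_pos: [0.5043, -0.3585, 0.0368]
orientation: [2.074, 2.356, -0.0]
force: [-1.9, 0.3, 7.4]
opening: 0.0558
gripper_force: 30.0
```

```bash
python3 - <<'E'
from h import *
delta((.5864,-.1643,.0415),-3.2); s=status.read_state();print(s['tool_pos'],s['gripper_force'],s['opening'])
E
```

```text
shift [ 0.1822  0.1061 -0.0048] turn 10.5 toolyaw 7.3 q6 -0.83 F [-1.9  0.3  7.4]
[ 0.50425166 -0.35850936  0.03681002] 29.97682124376297 0.05583690730143249
```

{"op": "servo_tool", "data": {
  "plan": "0 0 -0.035 0; 0 0 -0.07 1; 0.025 0.015 -0.085 3; 0.055 0.032 -0.085 5; 0.085 0.05 -0.085 7; 0.115 0.067 -0.085 9; 0.145 0.084 -0.085 10.5; 0.17 0.1 -0.085 10.5; 0.182 0.106 -0.085 10.5; 0.182 0.106 -0.08 10.5; 0.182 0.106 -0.06 10.5; 0.182 0.106 -0.04 10.5"
}}

```text
t: 46.43
tool_pos: [0.5863, -0.1648, 0.0759]
orientation: [2.28, 2.157, 0.001]
force: [0.2, 0.8, -1.4]
opening: 0.0561
gripper_force: 30.0
```

{"op": "servo_tool", "data": {
  "plan": "0 0 0.008 0; 0 0 0.016 0; 0 0 0.023 0; 0 0 0.028 0; 0 0 0.031 0; 0 0 0.033 0; 0 0 0.0335 0; 0 0 0.0335 0"
}}

```text
t: 47.1
tool_pos: [0.586, -0.1641, 0.0428]
orientation: [2.282, 2.158, 0.001]
force: [-3.0, 0.4, 3.3]
opening: 0.0558
gripper_force: 30.0
```

{"op": "servo_tool", "data": {
  "plan": "0 0 0 0; 0 0 0 0; 0 0 0 0; 0 0 0 0; 0 0 0 0; 0 0 -0.03 0; 0 0 -0.07 0; 0 0 -0.11 0; 0.03 0 -0.15 0; 0.06 0 -0.19 0; 0.06 0 -0.2 0; 0.06 0 -0.2 0",
  "grip": -0.6
}}

```text
t: 48.1
tool_pos: [0.5919, -0.1021, 0.2492]
orientation: [2.274, 2.155, 0.01]
force: [1.3, -0.3, 0.3]
opening: 0.0744
gripper_force: 0.0
```

```bash
python3 - <<'E'
from box import *
cam('wrist','b8');s=status.read_state();print(s['tool_pos'],s['opening'])
for g in[(.586,-.164),(.589,-.111),(.593,-.0585),(.596,-.005)]: fit('b8',*g,.006)
cam('scene','s4');cv2.imwrite('pics/s4b.png',cv2.resize(cv2.imread('pics/s4.png')[172:292,165:425],(800,369),interpolation=cv2.INTER_CUBIC))
b=(.441,.1576); delta((*b,.2),0)
print(p2w('w8',215*.7,60+203*.7,.073))
# coder model button: line through index
E
```

```text
[ 0.59092944 -0.10310689  0.24592527] 0.07427091522489121
b8 box 0.592 -0.12 yaw 86.8 resid/area 0.45 area 4652 bbox [240 167  55  90]
b8 box 0.592 -0.12 yaw 86.8 resid/area 0.45 area 4652 bbox [240 167  55  90]
b8 box 0.5931 -0.0583 yaw -1.6 resid/area 0.074 area 2487 bbox [239 119  57  46]
b8 box 0.5959 -0.0044 yaw -4.3 resid/area 0.067 area 2786 bbox [237  61  59  48]
shift [ 0.2527 -0.1629  0.0424] turn -3.1 toolyaw -3.1 q6 -0.2 F [-0.5 -0.1 -0.3]
[0.43841375 0.15648144 0.073     ]
```

View pics/b8.png

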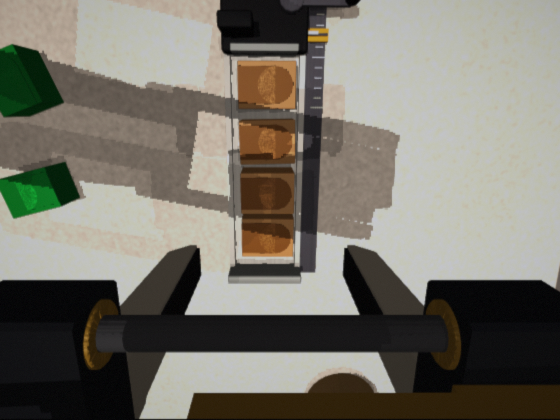

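All four boxes lie flat and square in the lane (u≈267, v≈83 to 240), with flaps up and the stop still on the clip (319,35). Now the start button, with closed fingers.

{"op": "servo_tool", "data": {
  "plan": "0.033 -0.021 0 0; 0.066 -0.042 0 0; 0.099 -0.063 0 0; 0.132 -0.084 0 0; 0.165 -0.105 0 0; 0.198 -0.126 0 0; 0.231 -0.147 0 -3; 0.253 -0.163 0.02 -3; 0.253 -0.163 0.05 -3; 0.253 -0.163 0.085 -3; 0.253 -0.163 0.115 -3; 0.253 -0.163 0.115 -3",
  "grip": 1
}}

```text
t: 49.2
tool_pos: [0.4344, 0.1562, 0.1181]
orientation: [-2.22, -2.212, 0.019]
force: [-1.3, -0.8, -1.5]
opening: 0.0014
gripper_force: 0.0
```

{"op": "servo_tool", "data": {
  "plan": "0 0 0.01 0; 0 0 0.01 0; 0 0 0.01 0; 0 0 0.01 0"
}}

```text
t: 49.53
tool_pos: [0.4416, 0.1579, 0.1184]
orientation: [2.225, 2.216, 0.003]
force: [-0.0, -0.5, 0.4]
opening: 0.0002
gripper_force: 0.0
```

```bash
python3 - <<'E'
from h import *
delta((.4405,.1576,.092),0)
s=status.read_state();print(s['tool_pos'],s['opening'])
E
```

```text
shift [-0.0003 -0.0011  0.0264] turn -0.2 toolyaw -0.2 q6 0.24 F [-0.  -0.5  0.4]
[0.44155065 0.15792345 0.11842099] 0.00019458426114261142
```

{"op": "servo_tool", "data": {
  "plan": "0 0 0.012 0; 0 0 0.022 0; 0 0 0.027 0; 0 0 0.03 0; 0 0 0.032 0; 0 0 0.034 0; 0 0 0.035 0; 0 0 0.035 0"
}}

```text
t: 50.2
tool_pos: [0.4409, 0.158, 0.0872]
orientation: [2.224, 2.218, -0.0]
force: [-28.6, -8.3, 60.5]
opening: 0.0006
gripper_force: 30.0
```

{"op": "servo_tool", "data": {
  "plan": "0 0 0.001 0; 0 0 0.002 0; 0 0 0.002 0"
}}

```text
t: 50.45
tool_pos: [0.4411, 0.1581, 0.0869]
orientation: [2.224, 2.218, -0.0]
force: [-36.9, -11.2, 76.9]
opening: 0.0005
gripper_force: 38.5
```

{"op": "servo_tool", "data": {
  "plan": "0 0 -0.02 0; 0 0 -0.05 0; 0 0 -0.09 0; 0 0 -0.12 0; 0 0 -0.15 0; 0 0 -0.15 0; 0 0 -0.15 0"
}}

```text
t: 51.03
tool_pos: [0.4414, 0.1582, 0.2313]
orientation: [2.224, 2.216, 0.005]
force: [0.4, -0.2, -0.3]
opening: 0.0005
gripper_force: 0.0
```

```bash
python3 - <<'E'
from box import *
cam('scene','s5'); s=status.read_state();print(s['tool_pos'],s['force'])
im=cv2.imread('pics/s5.png');m=masks(im);n,l,st,c=cv2.connectedComponentsWithStats(m)
for j in range(1,n):
    if 100<st[j,4]<3000 and 150<c[j][0]<330 and c[j][1]>190: print(st[j],c[j].round())
cv2.imwrite('pics/s5b.png',cv2.resize(im[172:282,165:425],(800,338),interpolation=cv2.INTER_CUBIC))
E
```

```text
[0.4403025  0.15793501 0.22933369] [-0.5893555   0.40855527  0.58301599]
[ 226  226   53   27 1049] [252. 238.]
[280 232  18  23 351] [288. 243.]
```

View pics/s5b.png

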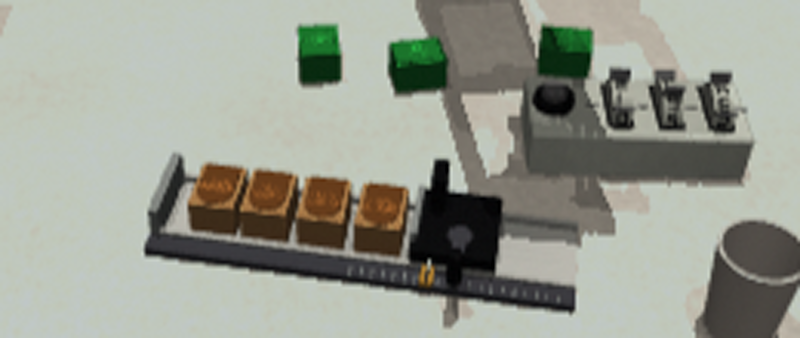

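The scene is in order: boxes in the lane, lever across, pointer on the clip, bystanders untouched. The press force was higher than I wanted. I'll press again in small steps to confirm that the button travels its full 6 mm.

{"op": "servo_tool", "data": {
  "plan": "0 0 0.04 0; 0 0 0.08 0; 0 0 0.115 0; 0 0 0.13 0; 0 0 0.135 0; 0 0 0.135 0; 0 0 0.135 0; 0 0 0.135 0"
}}

```text
t: 51.75
tool_pos: [0.4413, 0.1581, 0.0959]
orientation: [2.224, 2.217, 0.003]
force: [1.0, 0.4, -0.1]
opening: 0.0008
gripper_force: 0.0
```

{"op": "servo_tool", "data": {
  "plan": "0 0 0.002 0; 0 0 0.002 0; 0 0 0.002 0; 0 0 0.002 0"
}}

```text
t: 52.08
tool_pos: [0.4411, 0.1581, 0.0935]
orientation: [2.225, 2.217, 0.003]
force: [1.0, -0.4, 1.7]
opening: 0.0003
gripper_force: 0.9
```

{"op": "servo_tool", "data": {
  "plan": "0 0 0.002 0; 0 0 0.002 0; 0 0 0.002 0; 0 0 0.002 0"
}}

```text
t: 52.42
tool_pos: [0.4407, 0.158, 0.091]
orientation: [2.225, 2.217, 0.001]
force: [2.3, 1.3, 4.0]
opening: 0.0005
gripper_force: 1.6
```

{"op": "servo_tool", "data": {
  "plan": "0 0 0.002 0; 0 0 0.002 0; 0 0 0.002 0; 0 0 0.002 0"
}}

```text
t: 52.75
tool_pos: [0.4406, 0.158, 0.0889]
orientation: [2.225, 2.217, 0.001]
force: [3.8, 0.8, 4.9]
opening: 0.0006
gripper_force: 2.2
```

{"op": "servo_tool", "data": {
  "plan": "0 0 0.002 0; 0 0 0.002 0; 0 0 0.002 0; 0 0 0.002 0"
}}

```text
t: 53.08
tool_pos: [0.4407, 0.158, 0.0881]
orientation: [2.225, 2.217, 0.001]
force: [-3.0, -1.0, 16.5]
opening: 0.0004
gripper_force: 8.2
```

The force ramped to 5 N over about 6 mm and then hit a hard stop, so the button goes fully in. Lifting away and handing in.

{"op": "servo_tool", "data": {
  "plan": "0 0 -0.02 0; 0 0 -0.06 0; 0 0 -0.1 0; 0 0 -0.14 0; 0 0 -0.14 0; 0 0 -0.14 0; 0 0 -0.14 0; 0 0 -0.14 0"
}}

```text
t: 53.75
tool_pos: [0.4388, 0.1576, 0.2243]
orientation: [-2.224, -2.216, 0.006]
force: [-0.5, 0.1, -0.1]
opening: 0.0
gripper_force: 0.0
```

```bash
python3 -c "
from plant import robot
print(robot.close_job())"
```

```text
the job is handed in; nothing more can be done
None
```

The job is handed in at 53.75 s with no verdict shown: stop clamped on the marker clip, wheels at 4 7 2 (within about 3°), all four boxes flat and square in the lane (one knocked aside mid-run and picked up from there), and start pressed and released twice; forces briefly hit 47 N setting down a box and 77 N on the first press, both through the fingers.

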